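# Unload and sort the vials of a dry-block incubator

### The job

The incubation is finished: lift the clear cover straight up off the two pins of the incubator and set it down the right way up on the dark rubber mat. Then draw every vial straight up out of its close-fitting well without wrenching it against the block, and stand it upright in a free cell of its tray, tall vials in the deep tray and short vials in the shallow tray. When the block is empty put the cover back, fully home over its pins, and leave the other things on the counter where they are.

Things in the scene. Friction and masses are not known exactly. Their poses are not given: they have to be found in the camera images.
- incubator: Dry-block incubator, fixed, white case, aluminium block let in flush. Origin: table height under the block's centre, z up, -x towards its control panel. Deck 95 mm above the table, x -72 to +78, y -118 to +118 mm; control nose, lower than the deck, reaches to x = -151 mm. Six wells, 28.5 mm wide, 50 mm deep: x = -34, +34 mm by y = -50, 0, +50 mm.
- deck (a point): Centre of the incubator's deck, level with the block top, 95 mm above the table: where the centre of the cover's underside belongs; axes as the incubator's. Two steel pins for the cover stand on the deck at x = 0, y = -99 and +99 mm: 8 mm thick, round-topped, 14 mm high.
- cover: Clear plastic cover, loose, 250 g: hood open below, 144 mm (x) by 174 mm (y), 63 mm high, with a grey lug at each y end (222 mm overall), each with a 12 mm hole at y = -99 and +99 mm for the incubator's pins. Origin: centre of its underside, z up. Starts seated on the pins over the vials; may go back either way round.
- cover_handle (a point): Middle of the straight black handle on the cover: 14 mm thick (x), 80 mm long (y), from 63 to 93 mm above the cover's underside; this point is 78 mm above it. Axes as the cover's (grip it across x).
- tall1: Tall screw-cap vial: amber glass, 27 mm in diameter, white cap on top 25 mm in diameter and 17 mm high, 100 mm tall in all, 65 g. Origin: centre of its flat foot; z up through the cap. Starts upright in one of the incubator's wells (any), its top 50 mm above the deck; absent in some runs. Glass: grip it centred, with a moderate grip.
- tall2: Tall screw-cap vial: amber glass, 27 mm in diameter, white cap on top 25 mm in diameter and 17 mm high, 100 mm tall in all, 65 g. Origin: centre of its flat foot; z up through the cap. Starts upright in one of the incubator's wells (any), its top 50 mm above the deck; absent in some runs. Glass: grip it centred, with a moderate grip.
- tall3: Tall screw-cap vial: amber glass, 27 mm in diameter, white cap on top 25 mm in diameter and 17 mm high, 100 mm tall in all, 65 g. Origin: centre of its flat foot; z up through the cap. Starts upright in one of the incubator's wells (any), its top 50 mm above the deck; absent in some runs. Glass: grip it centred, with a moderate grip.
- short1: Short screw-cap vial: amber glass, 27 mm in diameter, white cap on top 25 mm in diameter and 17 mm high, 78 mm tall in all, 45 g. Origin: centre of its flat foot; z up through the cap. Starts upright in one of the incubator's wells (any), its top 28 mm above the deck; absent in some runs. Glass: grip it centred, with a moderate grip.
- short2: Short screw-cap vial: amber glass, 27 mm in diameter, white cap on top 25 mm in diameter and 17 mm high, 78 mm tall in all, 45 g. Origin: centre of its flat foot; z up through the cap. Starts upright in one of the incubator's wells (any), its top 28 mm above the deck; absent in some runs. Glass: grip it centred, with a moderate grip.
- short3: Short screw-cap vial: amber glass, 27 mm in diameter, white cap on top 25 mm in diameter and 17 mm high, 78 mm tall in all, 45 g. Origin: centre of its flat foot; z up through the cap. Starts upright in one of the incubator's wells (any), its top 28 mm above the deck; absent in some runs. Glass: grip it centred, with a moderate grip.
- deep_tray: Deep grey plastic vial tray for the tall vials, loose, 500 g: 111 mm (x) by 127 mm (y), 62 mm high, floor 3 mm thick. Two rows of three open square cells, 37 mm wide, one vial each: centres at x = -34, +34 mm by y = -41, 0, +41 mm; 4 mm walls between cells, solid between the rows. Origin: centre of its underside, z up.
- shallow_tray: Shallow grey plastic vial tray for the short vials, loose, 500 g: 111 mm (x) by 127 mm (y), 40 mm high, floor 3 mm thick. Two rows of three open square cells, 37 mm wide, one vial each: centres at x = -34, +34 mm by y = -41, 0, +41 mm; 4 mm walls between cells, solid between the rows. Origin: centre of its underside, z up.
- mat: Dark rubber mat lying fixed on the counter, 200 mm (x) by 255 mm (y), 2 mm thick, where the cover is put down. Origin: centre of its underside, z up.
- sanitiser: White bottle, 64 mm wide, 170 mm tall; not part of the job, leave it alone. Origin: centre of its underside.
- timer: White digital timer lying flat, 50 x 65 x 22 mm; not part of the job, leave it alone. Origin: centre of its underside.
- tape_roll: Roll of paper tape lying flat, 56 mm wide, 25 mm high; not part of the job, leave it alone. Origin: centre of its underside.
- ampoule_carton: Small carton, 45 x 90 x 40 mm; not part of the job, leave it alone. Origin: centre of its underside.
- reagent_jar: White jar with black cap, 60 mm wide, 85 mm tall; not part of the job, leave it alone. Origin: centre of its underside.
- marker: Grey marker pen lying flat along x, 120 x 12 mm; not part of the job, leave it alone. Origin: centre of its underside.
There are look-alikes about, which are no part of the job. What is shaped like the shallow_tray but green is not meant.

How it is judged:
By the outcome, as a careful person would: the job done as asked, in the order asked, and still so for the second after the job is handed in, with the robot touching nothing.
Of tall1, tall2, tall3, short1, short2, short3 only 3 to 5 are there at a start; the rules pass over those that are not, and their reading is None.
At some moment in a run one of cover, deep_tray, shallow_tray may be knocked a few centimetres aside while the robot is not near it.
It also fails if it takes over 210 s, if anything falls off the work surface, if the arm or the gripper's body presses on something with over 40 N, if the wrist force passes 120 N, or if a joint passes its speed limit or range.

### The arm

A 6-joint arm with a two-finger parallel gripper is mounted at the origin on the work surface. World frame = base frame: x ahead of the robot, y to its left, z up, the work surface at z = 0. Lengths are in m, angles in degrees, forces in N, time in s.
With the tool pointing down it reaches from about 0.25 to 0.8 m from the base axis. Payload 3.9 kg.
Tool frame: the origin (TCP) lies midway between the tips of the shut fingers; the grasp point (between the pads) lies 19 mm behind it; z points along the fingers, y is the direction in which the jaws open and shut (so a half turn about z gives the same grasp; the last joint's range is limited). The gripper opens to 85 mm and grips with 20 to 120 N. Pads are 22 mm wide; open, the fingers measure 114 mm over their backs; the gripper's body (76 mm by 85 mm) begins 54 mm behind the grasp point. The pads swing forward as they close: fully open they stand 13 mm farther back than shut.
Start: joints at [74.599, 14.897, -7.913, 67.191, 0, 90], TCP at [0.139, 0.506, 0.231] pointing down, gripper open.
Joint ranges: [-159.42, 159.42], [-47.68, 98.78], [-73.54, 78.23], [-108.79, 121.32], [-90, 84.71], [-180, 180]. Speed limits (degrees/s): [147.25, 147.25, 180, 180, 180, 180].

### API

Orientations are given as a 3x3 rotation matrix whose columns are the frame's x, y, z axes.
In Python, from cell import status, vision, order gives the robot as it stands. The module is installed in compiled form; this text tells all that it offers.
- The arm moves only by the shell command python3 -m jog 'ROWS' [FORCE]. ROWS is JSON, a list of rows, each a list of 3 entries, a list of its own where there are three numbers: the finger opening in mm, from 0 to 85.4, then the shift along the tool's x, y, z in mm, then the turn about the tool's z in rad. In form: [[hand, [dx, dy, dz], spin], ...]. A call has 1 to 5 rows; each row is the pose to reach, as a shift and turn from the pose commanded when the call began, along the tool's axes at that moment; what a row does not reach only later rows make up. A row lasts 1/10 s, in which the tool goes at most 50 mm and 8.59 degrees, less where a joint would pass 70% of its speed; a pose out of reach is approached as far as the arm can. A call with a gripper value outside its range is refused whole. The fingers move at their own pace and stop on an object; FORCE is the grip in N (left out, the last holds). Time passes only in rows, so rows that repeat a pose let the fingers close. It gives the time, the measured TCP pose, the force and the opening at its end, in the units of the state.
- status.observe(): the state, without advancing time (a new reading comes with each control period).
- vision.camera(name): name is "scene" or "side" or "wrist"; returns (picture, depth): 480x640x3 uint8, red, green, blue; 480x640 float32, m along the optical axis (not along the pixel's ray), 0 where there is no reading.
- vision.camera_model(name): a dict with "K" (3x3 intrinsics, pixels), "k1" (the pictures are not rectified: a ray, as slopes to the right and down, at radius r is drawn at 1 + k1 r^2 times it, then the intrinsics apply), "view" (4x4, takes a point from world to camera coordinates); the wrist camera has in their place "T_tool_cam" (4x4, takes a point from camera to tool coordinates, whose origin is the TCP and whose axes are the flange's). Camera axes: x right, y down, z forward; pixel columns grow to the right and rows downward; lengths in m; the calibration is good to about 2 mm. A picture is of the moment at which its call begins: read the wrist's pose just before it. camera_model takes no time and is no camera call.
- order.finish_job(): hands the job in, once; it reports no verdict.
The state is a dict: "time": time; "joint_pos": joint angles; "qvel": joint speeds; "joint_efforts": joint torques, N m; "ee_pos": TCP position; "tcp_rot": TCP orientation; "ft_force": force on the tool from outside, world axes, zero at the start; "moment": the same for the moment, N m; "opening": opening from 0.0 (shut) to 1.0 (fully open).
Only numpy, scipy, OpenCV 4.12 (cv2) and the standard library are available. Lean on these libraries where they do the work, as an engineer would, in place of code of your own. Each camera call takes 0.05 s, during which the arm holds its last target.

## Working session

There is one attempt and no reset: what is moved stays moved. The work goes in short steps, Python scripts to look and compute and a shell command to move; the robot and the scene stay as the last step left them, time stands still between calls to the robot, and variables do not carry over. Pictures are saved under pics/ and viewed, and the job is handed in when it is done.

```bash
mkdir -p pics; ls; cat > h.py <<'E'
import numpy as np, cv2
from cell import status, vision, order
def snap(name, fn=None):
    s=status.observe()
    p,d=vision.camera(name)
    if fn: cv2.imwrite('pics/'+fn+'.png', p[:,:,::-1])
    return p,d,s
def cam(name,s=None):
    m=vision.camera_model(name); K=np.array(m['K']); k1=m['k1']
    if name=='wrist':
        T=np.eye(4); T[:3,:3]=s['tcp_rot']; T[:3,3]=s['ee_pos']
        c2w=T@np.array(m['T_tool_cam'])
    else: c2w=np.linalg.inv(np.array(m['view']))
    return K,k1,c2w
def rays(name,uv,s=None):
    K,k1,c2w=cam(name,s)
    uv=np.atleast_2d(np.array(uv,float))
    n=cv2.undistortPoints(uv.reshape(-1,1,2),K,np.array([k1,0,0,0,0.])).reshape(-1,2)
    r=np.c_[n,np.ones(len(n))]
    return c2w[:3,3], r@c2w[:3,:3].T
def plane(name,uv,z,s=None):
    o,r=rays(name,uv,s)
    return o+r*((z-o[2])/r[:,2])[:,None]
def dep(name,uv,d,s=None):
    o,r=rays(name,uv,s); uv=np.atleast_2d(uv).astype(int)
    return o+r*d[uv[:,1],uv[:,0]][:,None]
def cloud(name,d,s=None):
    v,u=np.mgrid[0:480,0:640]
    o,r=rays(name,np.c_[u.ravel(),v.ravel()],s)
    P=o+r*d.ravel()[:,None]; P[d.ravel()==0]=np.nan
    return P.reshape(480,640,3)
def proj(name,P,s=None):
    K,k1,c2w=cam(name,s); w2c=np.linalg.inv(c2w)
    P=np.atleast_2d(P)
    return cv2.projectPoints(P.reshape(-1,1,3).astype(float),cv2.Rodrigues(w2c[:3,:3])[0],w2c[:3,3],K,np.array([k1,0,0,0,0.]))[0].reshape(-1,2)
E
python3 - <<'E'
from h import *
for n in ['scene','side','wrist']:
    p,d,s=snap(n,n+'0'); K,k,c=cam(n,s); print(n,K[0,0],k,c.round(3).tolist())
s=status.observe(); print(s)
E
```

```text
pics
scene 586.777849562458 -0.14749339706853573 [[-0.639, 0.596, -0.486, 1.16], [0.769, 0.503, -0.394, 0.476], [0.01, -0.626, -0.78, 1.161], [0.0, 0.0, 0.0, 1.0]]
side 543.8888390052412 0.02868590104918046 [[0.998, -0.043, 0.044, 0.456], [-0.061, -0.61, 0.79, -1.188], [-0.007, -0.791, -0.611, 1.0], [0.0, 0.0, 0.0, 1.0]]
wrist 356.7081575327146 -0.03512317589513402 [[0.267, 0.926, 0.266, 0.072], [0.964, -0.256, -0.074, 0.523], [-0.001, 0.276, -0.961, 0.374], [0.0, 0.0, 0.0, 1.0]]
{'time': 0.15, 'joint_pos': array([ 7.45993120e+01,  1.49292158e+01, -7.96913492e+00,  6.71918040e+01,
        9.97388675e-05,  9.00004139e+01]), 'qvel': array([ 0.11555248, -0.0864821 ,  0.25337172,  0.05871974, -0.03956675,
       -0.05210125]), 'joint_efforts': array([-1.40048363e-03, -4.06005979e+01,  2.54166180e+01,  1.27011328e-02,
       -2.03624995e-04, -1.57321375e-05]), 'ee_pos': array([0.13927936, 0.5056289 , 0.23063431]), 'tcp_rot': array([[-9.64090296e-01,  2.65574330e-01, -4.19547755e-04],
       [ 2.65574662e-01,  9.64089103e-01, -1.51653217e-03],
       [ 1.72940274e-06, -1.57349520e-03, -9.99998762e-01]]), 'ft_force': array([-0.60134591, -0.03366089,  1.74375253]), 'moment': array([0.03094068, 0.00313   , 0.00552966]), 'opening': 0.9992861397077052}
```

View pics/scene0.png

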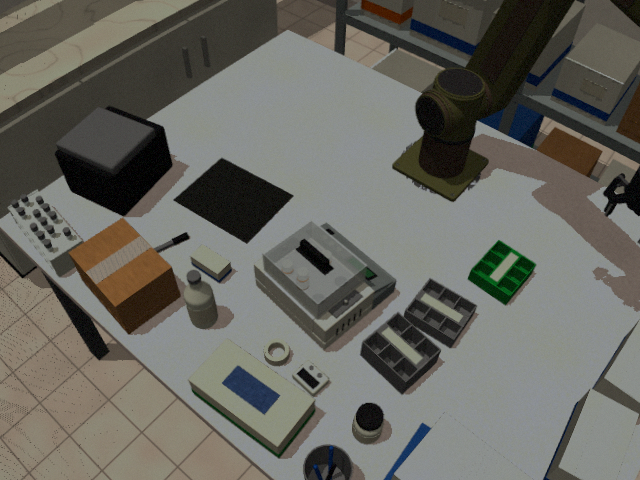

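View pics/side0.png

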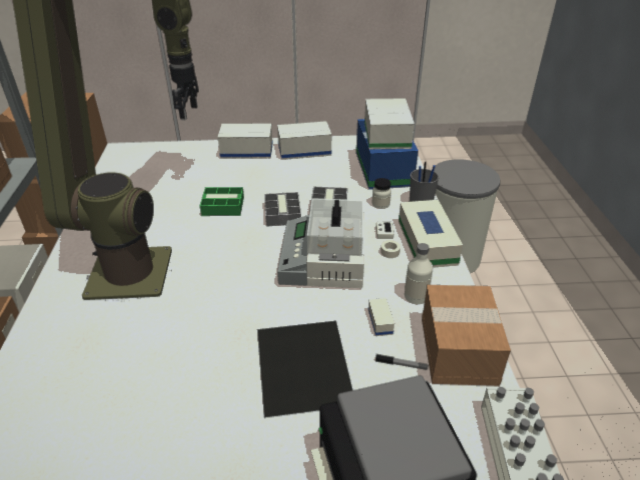

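View pics/wrist0.png

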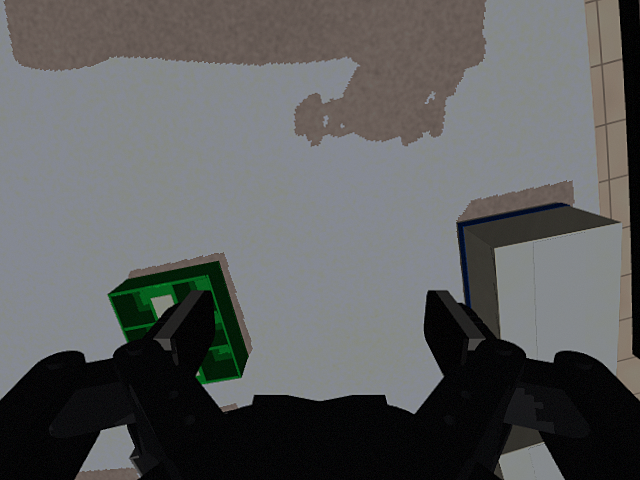

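The scene view shows the covered incubator at (325,285), with the handle at (316,255). The grey trays are at (440,310) and (400,350), the green decoy at (502,270) and the mat at (233,198). The side view shows the incubator at (325,245) and the mat at (303,365). Next I'll zoom in and measure.

```bash
python3 - <<'E'
from h import *
p,d,s=snap('scene'); cv2.imwrite('pics/sc_crop.png',cv2.resize(p[205:405,240:490],None,fx=3.2,fy=3,interpolation=cv2.INTER_CUBIC)[:,:,::-1])
P=cloud('scene',d)
q,e,s=snap('side'); cv2.imwrite('pics/sd_crop.png',cv2.resize(q[175:295,250:390],None,fx=5,fy=5,interpolation=cv2.INTER_CUBIC)[:,:,::-1])
Q=cloud('side',e)
np.save('P.npy',P);np.save('Q.npy',Q)
for nm,X,I in(('scene',P,p),('side',Q,q)):
    pts=X.reshape(-1,3)
    m=(pts[:,0]>.2)&(pts[:,0]<.9)&(abs(pts[:,1])<.45)
    # top down height map
    H=np.zeros((450,350)); 
    ok=m&np.isfinite(pts).all(1)
    a=pts[ok]; ix=((.9-a[:,0])/.002).astype(int); iy=((.45-a[:,1])/.002).astype(int)
    o=np.argsort(a[:,2]); 
    G=np.zeros((350,450,3),np.uint8); c=I.reshape(-1,3)[ok]
    G[np.clip(ix[o],0,349),np.clip(iy[o],0,449)]=c[o][:,::-1]
    cv2.imwrite('pics/top_'+nm+'.png',cv2.resize(G,(800,600)))
    Hh=np.full((350,450),0.); np.maximum.at(Hh,(np.clip(ix,0,349),np.clip(iy,0,449)),a[:,2])
    cv2.imwrite('pics/ht_'+nm+'.png',cv2.resize((np.clip(Hh/.25,0,1)*255).astype(np.uint8),(800,600)))
# table check
for uv in [(360,120),(180,260)]: print(dep('scene',uv,d))
for uv in [(200,300),(300,365)]: print(dep('side',uv,e))
E
```

```text
[[-0.00663376 -0.29139974 -0.00052704]]
[[ 0.70611102 -0.31167481  0.00230461]]
[[ 2.07690829e-01 -1.26110588e-01 -1.90675484e-04]]
[[ 0.46299544 -0.36440969  0.00397343]]
```

View pics/sc_crop.png

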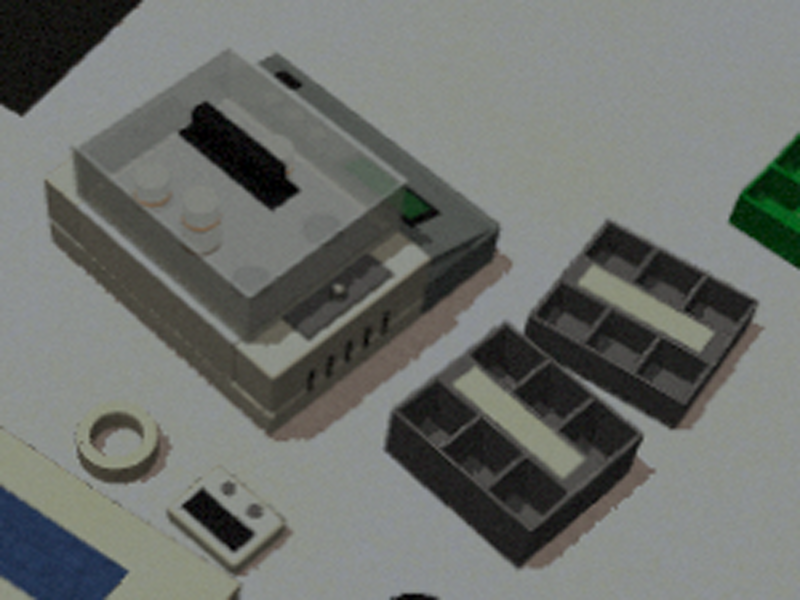

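View pics/sd_crop.png

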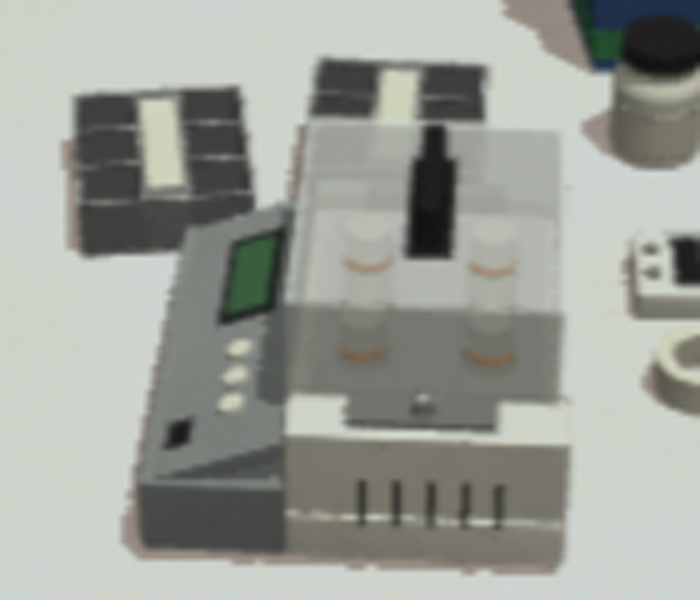

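View pics/top_scene.png

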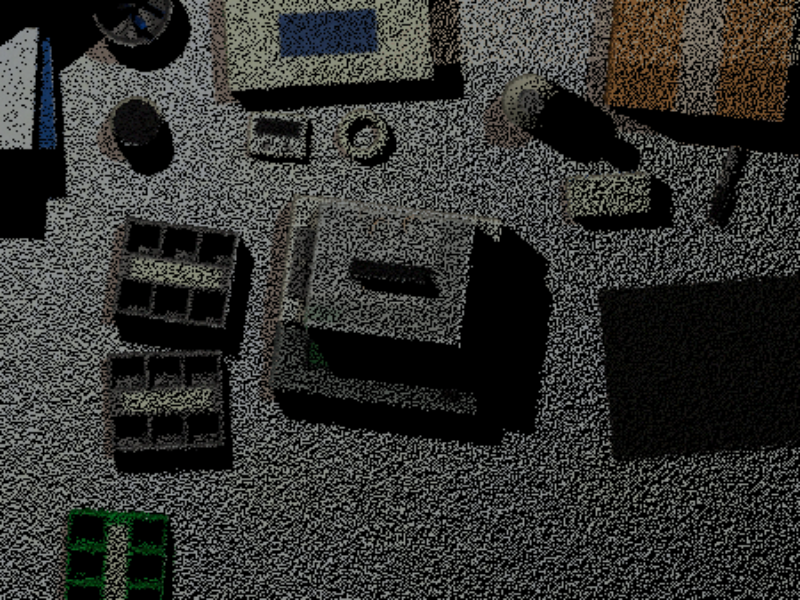

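The crops show a tall or short vial pair inside the cover at side (368,245)/(490,250) and behind. The deep tray is the taller one at scene (400,350) and the shallow one is at (440,310). Things that could be mistaken for the targets are the green tray (502,270), which is a decoy by colour, and the shelf boxes. Now I'll fit poses.

```bash
cat >> h.py <<'E'
def rect(pts):
    (c,wh,a)=cv2.minAreaRect((pts[:,:2]*1000).astype(np.float32))
    return np.round(c,1),np.round(wh,1),round(a,1)
E
python3 - <<'E'
from h import *
p,d,s=snap('scene'); q,e,s=snap('side')
for n,X,I in(('scene',cloud('scene',d),p),('side',cloud('side',e),q)):
    Pt=X.reshape(-1,3); C=I.reshape(-1,3).astype(int)
    def sel(lo,hi,x0,x1,y0,y1): return (Pt[:,2]>lo)&(Pt[:,2]<hi)&(Pt[:,0]>x0)&(Pt[:,0]<x1)&(Pt[:,1]>y0)&(Pt[:,1]<y1)
    print(n)
    dark=C.max(1)<45
    for nm,m in dict(handle=sel(.162,.21,.45,.75,-.1,.15)&dark, handtop=sel(.183,.195,.45,.75,-.1,.15)&dark,covtop=sel(.15,.168,.4,.8,-.2,.2),deck=sel(.085,.102,.4,.8,-.2,.2),deep=sel(.052,.07,.5,.75,.15,.35),shal=sel(.03,.047,.35,.52,.15,.35),mat=sel(-.005,.012,.3,.65,-.6,-.2)&dark).items():
        a=Pt[m]; 
        if len(a)>10: print(nm,len(a),rect(a),np.median(a,0).round(4))
E
```

```text
scene
handle 430 (array([584.3,  11.8]), array([89.8, 22.8]), 84.7) [0.5851 0.0154 0.1819]
handtop 208 (array([580.9,  12.2]), array([80.1, 16. ]), 83.5) [0.5825 0.0139 0.1883]
covtop 4411 (array([658.9, -15.6]), array([200.8, 344.3]), 71.2) [0.592  0.0181 0.1589]
deck 1575 (array([650.6,  -3.4]), array([159. , 364.5]), 29.2) [0.6383 0.1025 0.0959]
deep 1677 (array([632.6, 251.9]), array([232.3, 141.3]), 0.4) [0.5842 0.2532 0.0621]
shal 1418 (array([446.2, 262. ]), array([142.7, 131.9]), 2.3) [0.4367 0.2641 0.0398]
mat 5158 (array([ 513.3, -399.1]), array([279.4, 350.2]), 4.0) [ 0.4788 -0.3519  0.0034]
side
handle 111 (array([ 5.76e+02, -1.00e-01]), array([76.6, 14.3]), 81.4) [ 0.5744 -0.0184  0.1854]
handtop 73 (array([575.8,   2. ]), array([72.4, 13.3]), 84.6) [ 0.5755 -0.0069  0.1872]
covtop 2077 (array([656.5, -22. ]), array([203.6, 341.1]), 70.9) [ 0.5775 -0.0114  0.1575]
deck 899 (array([621.7, -89.1]), array([249.2, 313. ]), 25.5) [ 0.5832 -0.0985  0.0947]
deep 333 (array([620.8, 285.6]), array([243.6, 112. ]), 14.5) [0.5875 0.2758 0.0597]
shal 583 (array([429. , 262.8]), array([110.9, 147.1]), 2.0) [0.4303 0.2472 0.0381]
mat 6726 (array([ 511. , -357.5]), array([275.2, 254.8]), 4.6) [ 0.465  -0.3705  0.0019]
```

```bash
cat > go.py <<'E'
import sys,numpy as np
from cell import status
# go.py x y z(mm) yaw_of_tool_y(deg) -> shift in tool axes
x,y,z,yaw=map(float,sys.argv[1:5])
s=status.observe(); R=np.array(s['tcp_rot']); p=np.array(s['ee_pos'])*1000
d=R.T@(np.array([x,y,z])-p)
cy=np.degrees(np.arctan2(R[1,1],R[0,1])); dy=(yaw-cy+90)%180-90
print('shift',d.round(1),'spin',round(-np.radians(dy),4),'(deg %.1f)'%-dy,'at',p.round(1),'yaw %.1f'%cy,'t',round(s['time'],2),'F',np.round(s['ft_force'],1),'j6 %.0f'%s['joint_pos'][5],'open %.1f'%(s['opening']*85.4))
E
python3 go.py 570 0 330 -6; python3 -m jog '[[85,[0,0,-50],0.14]]'
```

```text
shift [-549.6 -373.5  -98.7] spin 1.4067 (deg 80.6) at [139.4 506.  231.1] yaw 74.6 t 0.35 F [0.2 0.2 0.4] j6 90 open 85.3
time: 0.45
ee_pos: [0.1374, 0.4987, 0.2731]
tcp_rot: [[-0.916, 0.401, -0.006], [0.401, 0.916, -0.02], [-0.003, -0.021, -1.0]]
ft_force: [-0.0, 0.4, -0.5]
opening: 0.998
```

```bash
python3 -m jog '[[85,[-41,-28,-10],0.14],[85,[-82,-56,-20],0.28],[85,[-123,-84,-30],0.42],[85,[-164,-112,-40],0.56],[85,[-205,-140,-50],0.7]]'; python3 go.py 570 0 330 -6
```

```text
time: 0.95
ee_pos: [0.2708, 0.2972, 0.3312]
tcp_rot: [[-0.441, 0.897, 0.001], [0.897, 0.441, 0.0], [0.0, 0.001, -1.0]]
ft_force: [1.5, 0.2, -0.2]
opening: 0.998
shift [-398.8  137.3    1.3] spin 0.5618 (deg 32.2) at [270.8 297.2 331.2] yaw 26.2 t 0.95 F [ 1.5  0.2 -0.2] j6 111 open 85.2
```

```bash
python3 -m jog '[[85,[-46,16,0],0.14],[85,[-92,32,0],0.28],[85,[-138,48,0],0.42],[85,[-184,64,0],0.56],[85,[-230,80,0],0.56]]'; python3 go.py 570 0 330 -6
```

```text
time: 1.45
ee_pos: [0.4455, 0.1269, 0.3309]
tcp_rot: [[0.101, 0.995, 0.001], [0.995, -0.101, 0.0], [0.001, 0.001, -1.0]]
ft_force: [0.5, 1.8, 0.6]
opening: 0.996
shift [-113.7  136.7    0.9] spin 0.004 (deg 0.2) at [445.5 126.9 330.9] yaw -5.8 t 1.45 F [0.5 1.8 0.6] j6 112 open 85.0
```

```bash
python3 -m jog '[[85,[-25,30,0],0],[85,[-50,60,0],0],[85,[-75,90,0],0],[85,[-100,120,0],0],[85,[-100,120,0],0]]'; python3 -m jog '[[85,[0,0,0],0]]'; python3 go.py 570 0 330 -6; python3 - <<'E'
from h import *
p,d,s=snap('wrist','w1')
print(s['ee_pos'])
np.savez('w1.npz',p=p,d=d)
P=cloud('wrist',d,s)
for uv in [(320,240),(320,100),(200,200)]: print(P[uv[1],uv[0]])
E
```

```text
time: 1.95
ee_pos: [0.5569, 0.0142, 0.3294]
tcp_rot: [[0.102, 0.995, 0.001], [0.995, -0.102, -0.001], [-0.001, 0.001, -1.0]]
ft_force: [-0.5, -0.1, -0.3]
opening: 0.995
time: 2.05
ee_pos: [0.5541, 0.0168, 0.33]
tcp_rot: [[0.1, 0.995, -0.001], [0.995, -0.1, 0.0], [0.0, -0.001, -1.0]]
ft_force: [0.8, 0.4, 0.2]
opening: 0.994
shift [-15.1  17.5   0. ] spin 0.0051 (deg 0.3) at [554.1  16.8 330. ] yaw -5.7 t 2.05 F [0.8 0.4 0.2] j6 97 open 84.9
[0.55408775 0.01677291 0.33003442]
[ 0.55224302 -0.01072253  0.16076391]
[0.56494541 0.11481525 0.10085957]
[0.39200742 0.01264623 0.00075815]
```

View pics/w1.png

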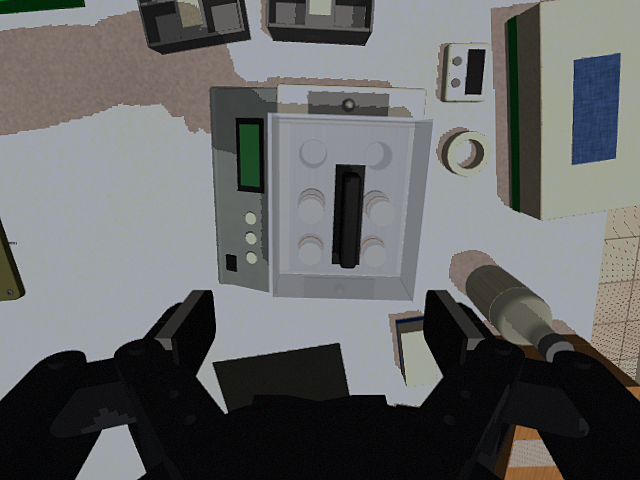

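The wrist view shows the handle at (348,218) and four vials at (311,207), (378,207), (312,250) and (374,250). The wells at (313,153) and (376,155) look empty. I'll take the handle and pin geometry from here.

```bash
python3 - <<'E'
from h import *
p,d,s=snap('wrist'); P=cloud('wrist',d,s)
Pt=P.reshape(-1,3); C=p.reshape(-1,3).astype(int)
box=(Pt[:,0]>.45)&(Pt[:,0]<.72)&(abs(Pt[:,1])<.16)
dark=C.max(1)<60
for nm,m in dict(handtop=box&dark&(Pt[:,2]>.182)&(Pt[:,2]<.2),base=box&dark&(Pt[:,2]>.15)&(Pt[:,2]<.17),hood=box&(Pt[:,2]>.15)&(Pt[:,2]<.2),green=box&(C[:,1]>C[:,0]+25)&(C[:,1]>C[:,2]+15)).items():
    a=Pt[m]
    if len(a)>5: print(nm,len(a),rect(a),np.median(a,0).round(4))
# pin at (349,103)
cv2.imwrite('pics/pin.png',cv2.resize(p[80:310,200:440],None,fx=2.6,fy=2.6,interpolation=cv2.INTER_CUBIC)[:,:,::-1])
print(P[98:110,342:356,2].round(3)[::3,::3]); print(plane('wrist',(349,103),.105,s),plane('wrist',(340,289),.105,s))
E
```

```text
handtop 1581 (array([579.5,   9.7]), array([79.3, 14.2]), 82.5) [0.5793 0.0124 0.189 ]
base 1137 (array([578.8,   7.6]), array([95.4, 25.4]), 82.4) [0.5734 0.0207 0.1613]
hood 29609 (array([579.3,   9. ]), array([175.2, 143.9]), 82.3) [0.5787 0.0194 0.1593]
green 1175 (array([482.1,  67.5]), array([66.1, 22.8]), 81.9) [0.4829 0.0689 0.0779]
[[0.101 0.1   0.101 0.101 0.101]
 [0.1   0.099 0.098 0.097 0.101]
 [0.1   0.107 0.109 0.11  0.099]
 [0.1   0.107 0.11  0.11  0.101]]
[[0.59232032 0.10964258 0.105     ]] [[ 0.56694166 -0.08707076  0.105     ]]
```

View pics/pin.png

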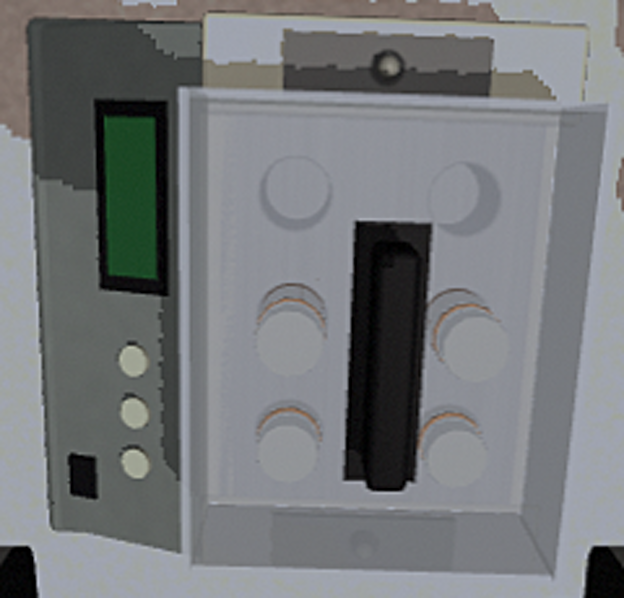

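```bash
python3 go.py 579.5 10 220 -7.5
```

```text
shift [ -5.3  26.9 110.7] spin 0.0333 (deg 1.9) at [553.3  17.8 330.7] yaw -5.6 t 2.15 F [0.3 0.5 0.2] j6 97 open 85.0
```

```bash
python3 -m jog '[[85,[-5,27,30],0.033],[85,[-5,27,60],0.033],[85,[-5,27,90],0.033],[85,[-5,27,111],0.033],[85,[-5,27,111],0.033]]' >/dev/null;python3 -m jog '[[85,[0,0,0],0],[85,[0,0,0],0]]'; python3 go.py 579.5 10 167 -7.5
```

```text
time: 2.85
ee_pos: [0.5811, 0.0103, 0.2217]
tcp_rot: [[0.13, 0.992, 0.003], [0.992, -0.13, 0.0], [0.001, 0.003, -1.0]]
ft_force: [-0.7, 0.4, -0.2]
opening: 0.993
shift [-0.6 -1.7 54.7] spin 0.0008 (deg 0.0) at [581.1  10.3 221.7] yaw -7.5 t 2.85 F [-0.7  0.4 -0.2] j6 98 open 84.8
```

```bash
python3 -m jog '[[60,[0,-1,15],0],[50,[0,-1,30],0],[40,[0,-1,45],0],[30,[0,-1,54],0],[30,[0,-1,54],0]]' 40;python3 go.py 579.5 10 167 -7.5; python3 - <<'E'
from h import *
p,d,s=snap('wrist','w2')
E
```

```text
time: 3.35
ee_pos: [0.5791, 0.01, 0.1656]
tcp_rot: [[0.13, 0.991, -0.001], [0.991, -0.13, 0.0], [-0.0, -0.001, -1.0]]
ft_force: [-0.4, 0.1, 0.2]
opening: 0.347
shift [ 0.1  0.4 -1.4] spin 0.0001 (deg 0.0) at [579.1  10.  165.6] yaw -7.5 t 3.35 F [-0.4  0.1  0.2] j6 98 open 29.6
```

View pics/w2.png

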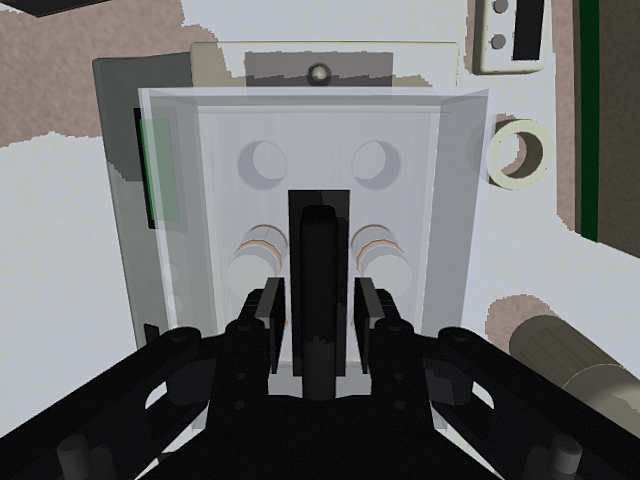

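The fingers straddle the handle centrally (handle at 320, pads at 277 and 365). Closing now.

```bash
python3 -m jog '[[0,[0,0,-1],0],[0,[0,0,-1],0],[0,[0,0,-1],0],[0,[0,0,-1],0],[0,[0,0,-1],0]]' 60;python3 -m jog '[[0,[0,0,-3],0],[0,[0,0,-6],0],[0,[0,0,-10],0],[0,[0,0,-14],0],[0,[0,0,-18],0]]'
```

```text
time: 3.9
ee_pos: [0.5803, 0.0099, 0.1681]
tcp_rot: [[0.131, 0.991, 0.003], [0.991, -0.131, 0.0], [0.0, 0.003, -1.0]]
ft_force: [-0.5, 0.5, 5.6]
opening: 0.146
time: 4.4
ee_pos: [0.5793, 0.0099, 0.1848]
tcp_rot: [[0.131, 0.991, -0.0], [0.991, -0.131, 0.0], [-0.0, -0.0, -1.0]]
ft_force: [-0.5, -0.1, -1.1]
opening: 0.147
```

```bash
python3 -m jog '[[0,[0,0,-25],0],[0,[0,0,-50],0],[0,[0,0,-75],0],[0,[0,0,-100],0],[0,[0,0,-118],0]]'; python3 - <<'E'
from h import *
for n in('scene','side'):
    p,d,s=snap(n,n+'_m'); m=(p.max(2)<50).astype(np.uint8)
    m=cv2.morphologyEx(m,cv2.MORPH_OPEN,np.ones((3,3)))
    k,l,st,c=cv2.connectedComponentsWithStats(m)
    i=l[198,233] if n=='scene' else l[365,303]
    ct=max(cv2.findContours((l==i).astype(np.uint8),0,1)[0],key=cv2.contourArea).reshape(-1,2)
    X=plane(n,ct,.002); print(n,i,rect(X))
E
python3 go.py 480 -370 300 -7.5
```

```text
time: 4.9
ee_pos: [0.5797, 0.0099, 0.3047]
tcp_rot: [[0.131, 0.991, 0.002], [0.991, -0.131, 0.0], [0.0, 0.002, -1.0]]
ft_force: [0.5, -0.2, -2.4]
opening: 0.151
scene 13 (array([ 470.3, -359.1]), array([204.6, 253.7]), 5.5)
side 26 (array([ 476.7, -445.3]), array([193. , 414.6]), 4.7)
shift [-389.9  -50.5    5.2] spin -0.0001 (deg -0.0) at [580.9   9.9 305.8] yaw -7.5 t 5.0 F [-0.   0.  -2.6] j6 98 open 12.7
```

View pics/side_m.png

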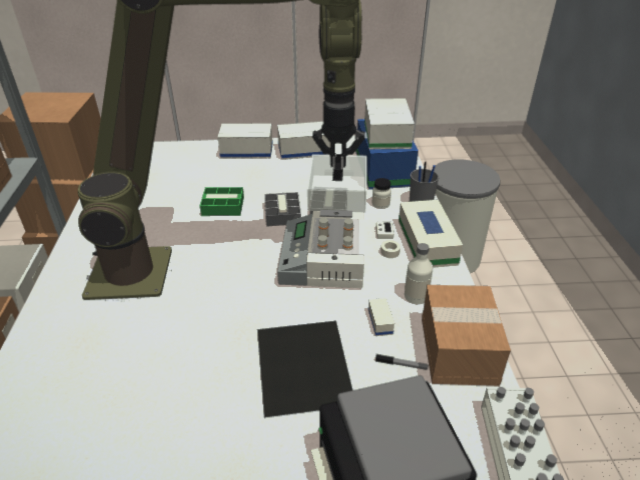

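The cover hangs level from the gripper at side (338,185), and four vials show in the block at (322-348,226-243). Moving to the mat, centre (470,-359), yaw +5.5°.

```bash
python3 go.py 470 -359 300 5.5; python3 -m jog '[[0,[-38,-6,0],-0.04],[0,[-76,-12,0],-0.08],[0,[-114,-18,0],-0.12],[0,[-152,-24,0],-0.16],[0,[-190,-30,0],-0.2]]';  python3 go.py 470 -359 300 5.5
```

```text
shift [-380.3  -61.8    5.1] spin -0.227 (deg -13.0) at [580.9   9.9 305.8] yaw -7.5 t 5.0 F [-0.   0.  -2.6] j6 98 open 12.7
time: 5.5
ee_pos: [0.5237, -0.1757, 0.3014]
tcp_rot: [[-0.071, 0.997, -0.002], [0.997, 0.071, 0.001], [0.001, -0.002, -1.0]]
ft_force: [-0.1, 0.2, -2.9]
opening: 0.145
shift [-179.1  -66.5    1.3] spin -0.0251 (deg -1.4) at [ 523.7 -175.7  301.4] yaw 4.1 t 5.5 F [-0.1  0.2 -2.9] j6 67 open 12.4
```

```bash
python3 -m jog '[[0,[-36,-13,0],-0.02],[0,[-72,-26,0],-0.02],[0,[-108,-39,0],-0.02],[0,[-144,-52,0],-0.02],[0,[-176,-64,0],-0.02]]';  python3 -m jog '[[0,[0,0,0],0],[0,[0,0,0],0]]' >/dev/null; python3 go.py 470 -359 300 5.5
python3 - <<'E'
from h import *
snap('scene','sc3');snap('wrist','w3')
E
```

```text
time: 6.0
ee_pos: [0.4719, -0.356, 0.3012]
tcp_rot: [[-0.088, 0.996, -0.002], [0.996, 0.088, 0.001], [0.001, -0.001, -1.0]]
ft_force: [-0.2, -0.1, -1.8]
opening: 0.149
shift [-3.9 -2.6  1.2] spin -0.0088 (deg -0.5) at [ 472.3 -354.8  301.2] yaw 5.0 t 6.2 F [-0.1  1.5 -2. ] j6 48 open 12.7
```

View pics/sc3.png

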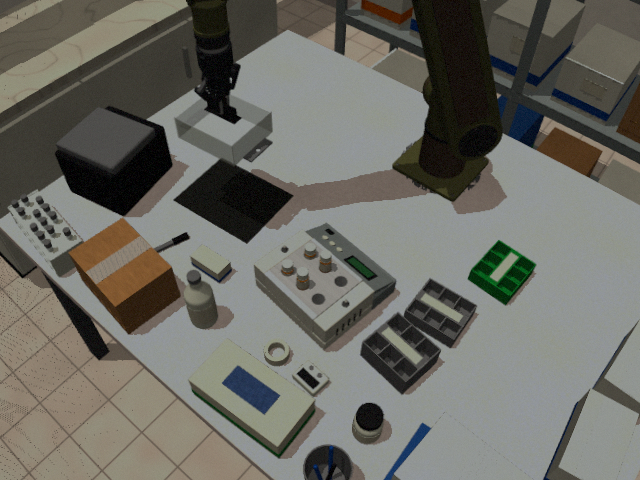

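View pics/w3.png

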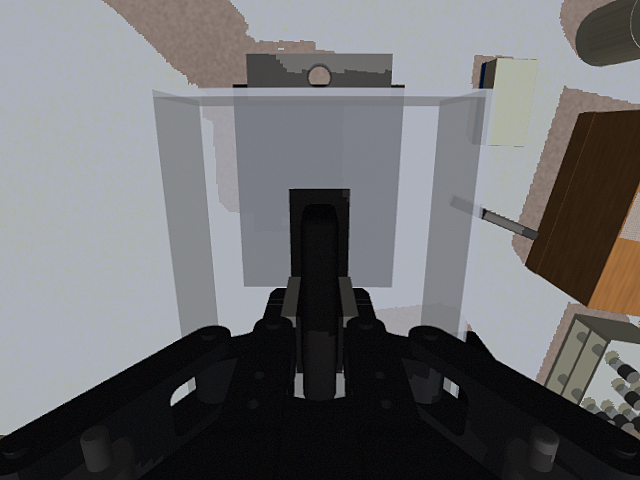

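The cover is above the mat. Lowering it.

```bash
python3 -m jog '[[0,[-4,-2,40],-0.008],[0,[-4,-3,80],-0.008],[0,[-4,-3,120],-0.008],[0,[-4,-3,160],-0.008],[0,[-4,-3,200],-0.008]]' >/dev/null;  python3 -m jog '[[0,[0,0,8],0],[0,[0,0,14],0],[0,[0,0,14],0]]'; python3 go.py 470 -359 75 5.5
```

```text
time: 7.1
ee_pos: [0.4715, -0.3588, 0.0897]
tcp_rot: [[-0.098, 0.995, 0.001], [0.995, 0.098, -0.001], [-0.001, 0.001, -1.0]]
ft_force: [0.6, 0.2, -1.9]
opening: 0.148
shift [-0.  -1.5 14.7] spin 0.0019 (deg 0.1) at [ 471.5 -358.8   89.7] yaw 5.6 t 7.1 F [ 0.6  0.2 -1.9] j6 47 open 12.6
```

```bash
python3 -m jog '[[0,[0,0,4],0],[0,[0,0,8],0],[0,[0,0,11],0],[0,[0,0,13],0]]'; python3 -m jog '[[0,[0,0,1],0],[0,[0,0,1],0]]'
```

```text
time: 7.5
ee_pos: [0.4706, -0.359, 0.0759]
tcp_rot: [[-0.097, 0.995, 0.0], [0.995, 0.097, -0.0], [-0.0, 0.0, -1.0]]
ft_force: [-0.5, 0.3, -1.6]
opening: 0.148
time: 7.7
ee_pos: [0.4704, -0.3589, 0.0751]
tcp_rot: [[-0.097, 0.995, 0.0], [0.995, 0.097, -0.0], [-0.0, 0.0, -1.0]]
ft_force: [-1.6, 1.3, 1.0]
opening: 0.147
```

```bash
python3 -m jog '[[0,[0,0,1],0],[0,[0,0,1],0]]';  python3 -m jog '[[15,[0,0,0],0],[30,[0,0,0],0],[45,[0,0,0],0],[45,[0,0,-10],0],[45,[0,0,-25],0]]'; python3 -m jog '[[50,[0,0,-45],0],[60,[0,0,-90],0],[60,[0,0,-135],0],[60,[0,0,-180],0],[60,[0,0,-220],0]]'; python3 - <<'E'
from h import *
snap('scene','sc4')
snap('side','sd4')
E
```

```text
time: 7.9
ee_pos: [0.4704, -0.3589, 0.0751]
tcp_rot: [[-0.097, 0.995, 0.001], [0.995, 0.097, -0.001], [-0.001, 0.0, -1.0]]
ft_force: [-3.2, 1.9, 8.2]
opening: 0.147
time: 8.4
ee_pos: [0.4698, -0.3583, 0.0983]
tcp_rot: [[-0.097, 0.995, -0.002], [0.995, 0.097, 0.001], [0.002, -0.002, -1.0]]
ft_force: [-0.7, -0.2, 0.1]
opening: 0.522
time: 8.9
ee_pos: [0.4704, -0.3588, 0.322]
tcp_rot: [[-0.097, 0.995, 0.002], [0.995, 0.097, -0.002], [-0.002, 0.002, -1.0]]
ft_force: [0.9, -1.1, 0.5]
opening: 0.702
```

View pics/sc4.png

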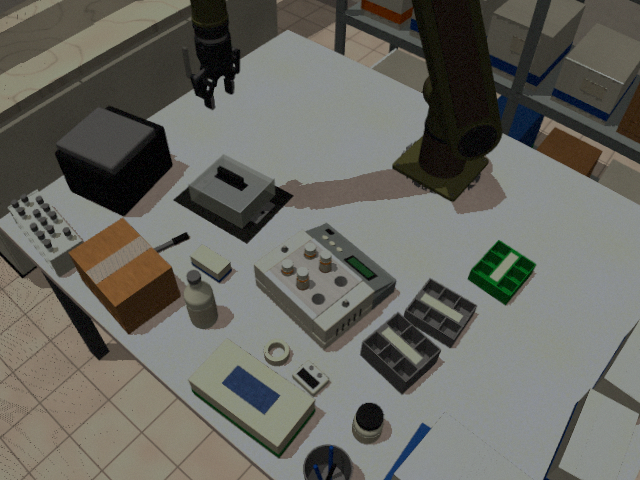

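View pics/sd4.png

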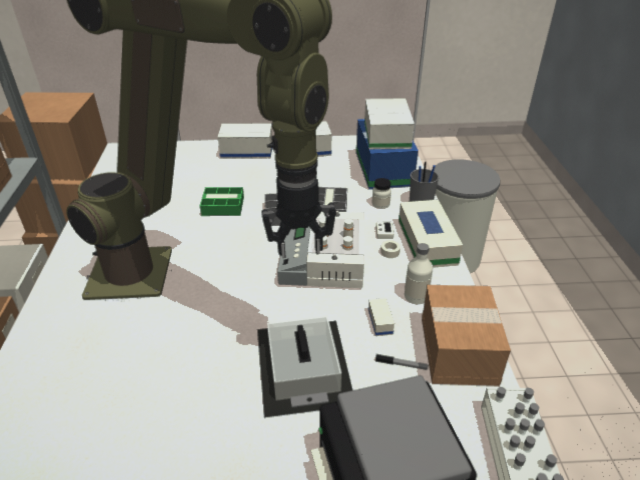

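The cover stands upright on the mat at scene (232,188) and side (303,352). I'll go back above the block for a close measurement.

```bash
python3 go.py 570 30 330 -7.5; python3 -m jog '[[60,[45,12,0],0.04],[60,[90,24,0],0.08],[60,[135,36,0],0.12],[60,[180,48,0],0.16],[60,[225,60,0],0.2]]' >/dev/null; python3 go.py 570 30 330 -7.5
```

```text
shift [379.2 134.7  -5.9] spin 0.2279 (deg 13.1) at [ 472.6 -360.5  326.1] yaw 5.6 t 9.0 F [ 0.1 -0.4  0.6] j6 47 open 59.7
shift [162.9  45.  -11.4] spin 0.0257 (deg 1.5) at [ 508.1 -127.3  318.6] yaw -6.0 t 9.5 F [ 0.8 -0.7  0.4] j6 82 open 60.0
```

```bash
python3 -m jog '[[60,[40,11,-4],0.02],[60,[80,22,-8],0.02],[60,[120,33,-11],0.02],[60,[160,44,-11],0.02],[60,[160,44,-11],0.02]]' >/dev/null; python3 -m jog '[[60,[0,0,0],0]]'>/dev/null; python3 go.py 570 30 330 -7.5
python3 - <<'E'
from h import *
p,d,s=snap('wrist','w5'); P=cloud('wrist',d,s)
np.savez('w5.npz',p=p,d=d)
Pt=P.reshape(-1,3)
for lo,hi in((.135,.155),(.114,.130)):
    m=((P[...,2]>lo)&(P[...,2]<hi)&(abs(P[...,1])<.13)&(P[...,0]>.48)&(P[...,0]<.68)).astype(np.uint8)
    m=cv2.morphologyEx(m,cv2.MORPH_OPEN,np.ones((5,5)))
    n,l,st,c=cv2.connectedComponentsWithStats(m)
    for i in range(1,n):
        if st[i,4]<100: continue
        a=P[l==i]; t=np.percentile(a[:,2],80); a=a[abs(a[:,2]-t)<.004]
        (cx,r)=cv2.minEnclosingCircle((a[:,:2]*1000).astype(np.float32))
        print(lo,st[i,4],c[i].round(),np.round(cx,1),round(r,1),np.mean(a,0).round(4))
E
```

```text
shift [ 3.8  1.1 -0.8] spin 0.0101 (deg 0.6) at [568.4  26.4 329.2] yaw -6.9 t 10.1 F [-0.9 -1.7 -0.4] j6 100 open 60.0
0.135 526 [297. 221.] [545.9  13.9] 12.5 [0.546  0.0149 0.1461]
0.135 572 [368. 222.] [613.2   5. ] 12.5 [0.6131 0.0055 0.1462]
0.114 459 [299. 263.] [539.4 -35.7] 12.6 [ 0.5396 -0.0352  0.124 ]
0.114 448 [363. 263.] [606.9 -44.3] 12.4 [ 0.6066 -0.0434  0.1241]
```

View pics/w5.png

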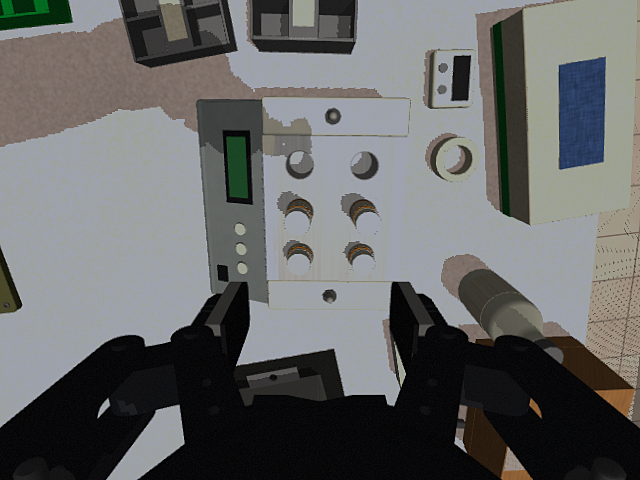

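The wrist view shows two tall vials with tops at z .146, at pixels (297,221) and (368,222), and two short ones at z .124, at (299,263) and (363,263). The wells at (300,164) and (363,164) are empty. All four match predicted well positions within 1 mm. Now the trays.

```bash
python3 go.py 520 170 330 -7.5; python3 -m jog '[[60,[37,-17,0],0.01],[60,[74,-34,0],0.01],[60,[111,-51,0],0.01],[60,[148,-67,0],0.01],[60,[148,-67,0],0.01]]' >/dev/null; python3 -m jog '[[60,[0,0,0],0]]'>/dev/null; cat > trays.py <<'E'
from h import *
import sys
p,d,s=snap('wrist',sys.argv[1]); P=cloud('wrist',d,s)
C=p.astype(int); grey=(C.max(2)-C.min(2)<40)
for nm,lo,hi,b in(('deep',.056,.068,(.5,.72,.12,.38)),('shal',.034,.046,(.34,.54,.12,.38))):
    m=((P[...,2]>lo)&(P[...,2]<hi)&grey&(P[...,0]>b[0])&(P[...,0]<b[1])&(P[...,1]>b[2])&(P[...,1]<b[3])).astype(np.uint8)
    m=cv2.morphologyEx(m,cv2.MORPH_OPEN,np.ones((2,2)))
    n,l,st,c=cv2.connectedComponentsWithStats(m,connectivity=8)
    i=1+np.argmax(st[1:,4]); a=P[l==i]
    print(nm,len(a),c[i].round(),rect(a),np.median(a,0).round(4))
E
python3 trays.py w6;python3 go.py 510 170 330 -7.5
```

```text
shift [137.6 -65.5  -0.7] spin 0.0085 (deg 0.5) at [568.2  25.5 329.4] yaw -7.0 t 10.15 F [-0.2 -0.4  0. ] j6 100 open 60.0
deep 5287 [366. 119.] (array([589.4, 248.7]), array([142. , 126.9]), 81.5) [nan nan nan]
shal 4803 [235. 129.] (array([458.4, 230.8]), array([179.8,  85.4]), 49.2) [nan nan nan]
shift [-10.6  -8.9  -0.2] spin -0.0033 (deg -0.2) at [520.2 179.3 329.8] yaw -7.7 t 10.8 F [0.2 0.2 1.2] j6 117 open 59.9
```

View pics/w6.png

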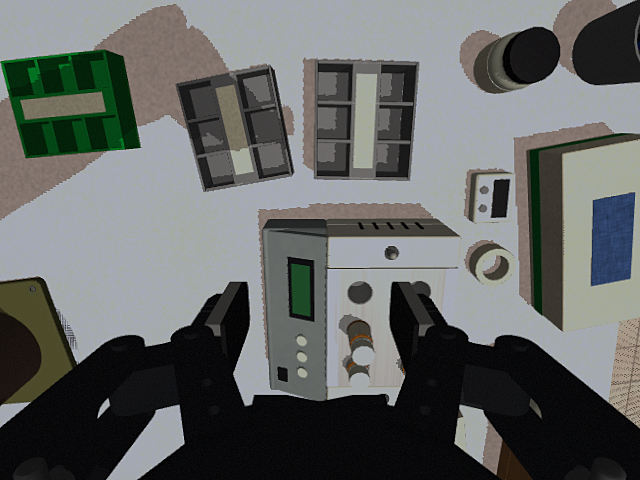

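```bash
cat > trays.py <<'E'
from h import *
import sys
def trays(fn):
    p,d,s=snap('wrist',fn); P=cloud('wrist',d,s); C=p.astype(int); grey=(C.max(2)-C.min(2)<40)
    for nm,h,b in(('deep',.062,(.5,.72,.12,.38)),('shal',.040,(.34,.54,.12,.38))):
        m=(abs(P[...,2]-h)<.005)&grey&(P[...,0]>b[0])&(P[...,0]<b[1])&(P[...,1]>b[2])&(P[...,1]<b[3])
        m&=C.max(2)<140
        m=cv2.morphologyEx(m.astype(np.uint8),cv2.MORPH_OPEN,np.ones((2,2)))
        n,l,st,c=cv2.connectedComponentsWithStats(m,connectivity=8)
        i=1+np.argmax(st[1:,4]); a=P[l==i]; a=a[np.isfinite(a).all(1)]
        # rays onto top plane for lateral accuracy
        v,u=np.where(l==i); X=plane('wrist',np.c_[u,v],h,s)[:,:2]*1000
        # yaw by tightest trimmed box
        best=min(((np.ptp(np.percentile(X@np.array([np.cos(t),np.sin(t)]),[1,99]))+np.ptp(np.percentile(X@np.array([-np.sin(t),np.cos(t)]),[1,99])),t) for t in np.radians(np.arange(-30,30,.5))))
        t=best[1]; ex=np.array([np.cos(t),np.sin(t)]); ey=np.array([-ex[1],ex[0]])
        qx=np.percentile(X@ex,[.5,99.5]); qy=np.percentile(X@ey,[.5,99.5])
        c0=ex*qx.mean()+ey*qy.mean()
        print(nm,st[i,4],'yaw',np.degrees(t).round(1),'size',np.ptp(qx).round(1),np.ptp(qy).round(1),'c',c0.round(1), 'z',np.median(a[:,2]).round(4))
        for r in(-34,34):
            for k in(-41,0,41):
                q=c0+ex*r+ey*k; print('   cell',r,k,q.round(1),proj('wrist',[q[0]/1e3,q[1]/1e3,h],s)[0].round(0))
    return p
if __name__=='__main__': trays(sys.argv[1])
E
python3 trays.py w7
```

```text
deep 3295 yaw -8.5 size 110.4 126.5 c [581.5 249.7] z 0.0629
   cell -34 -41 [541.8 214.1] [333. 160.]
   cell -34 0 [547.9 254.7] [334. 122.]
   cell -34 41 [553.9 295.2] [335.  82.]
   cell 34 -41 [609.1 204.1] [393. 160.]
   cell 34 0 [615.1 244.6] [396. 123.]
   cell 34 41 [621.2 285.2] [398.  84.]
shal 4302 yaw 3.0 size 111.6 126.5 c [433.  260.5] z 0.041
   cell -34 -41 [401.2 217.8] [217. 171.]
   cell -34 0 [399.  258.7] [208. 137.]
   cell -34 41 [396.9 299.7] [199. 101.]
   cell 34 -41 [469.1 221.3] [272. 160.]
   cell 34 0 [466.9 262.3] [264. 126.]
   cell 34 41 [464.8 303.2] [256.  89.]
```

```bash
python3 go.py 545.9 13.9 210 -7.5; python3 -m jog '[[50,[-41,3,20],0],[44,[-82,7,40],0],[44,[-123,11,60],0],[44,[-164,15,80],0],[44,[-168,15,100],0]]' >/dev/null;python3 -m jog '[[44,[0,0,0],0]]'>/dev/null; python3 go.py 545.9 13.9 180 -7.5
```

```text
shift [-160.2   47.5  119.9] spin -0.0041 (deg -0.2) at [520.4 179.1 329.8] yaw -7.7 t 10.85 F [0.1 0.2 0.2] j6 117 open 60.2
shift [ 9.7 34.6 47.1] spin -0.0078 (deg -0.4) at [510.6   9.  227.3] yaw -7.9 t 11.45 F [-0.2  0.8 -0.4] j6 99 open 44.0
```

```bash
python3 -m jog '[[44,[10,34,0],-0.008],[44,[10,34,20],-0.008],[44,[10,34,45],-0.008],[44,[10,34,45],-0.008],[44,[10,34,45],-0.008]]' >/dev/null; python3 go.py 545.9 13.9 110 -7.5
```

```text
shift [-3.9 -1.6 75.5] spin 0.0057 (deg 0.3) at [547.9  17.5 185.5] yaw -7.2 t 11.95 F [-0.6  0.   0.1] j6 99 open 44.1
```

```bash
python3 -m jog '[[44,[0,0,0],0]]' >/dev/null; python3 go.py 545.9 13.9 110 -7.5; python3 -m jog '[[44,[0,0,0],0]]' >/dev/null; python3 go.py 545.9 13.9 110 -7.5
```

```text
shift [-4.1 -2.7 76.4] spin 0.0059 (deg 0.3) at [548.9  17.6 186.4] yaw -7.2 t 12.05 F [-0.2 -0.  -0. ] j6 99 open 43.9
shift [-4.1 -2.7 76.3] spin 0.0059 (deg 0.3) at [548.9  17.6 186.3] yaw -7.2 t 12.15 F [-0.  -0.3  0.5] j6 99 open 44.0
```

```bash
python3 -m jog '[[44,[-4,-2.7,10],0.006],[44,[-4,-2.7,20],0.006],[44,[-4,-2.7,30],0.006],[44,[-4,-2.7,30],0.006],[44,[-4,-2.7,30],0.006]]' >/dev/null; python3 go.py 545.9 13.9 110 -7.5; python3 - <<'E'
from h import *
snap('wrist','w8')
E
```

```text
shift [ 0.2  1.8 44. ] spin -0.0002 (deg -0.0) at [544.2  13.9 154. ] yaw -7.5 t 12.65 F [-0.3 -0.  -0.6] j6 99 open 44.1
```

View pics/w8.png

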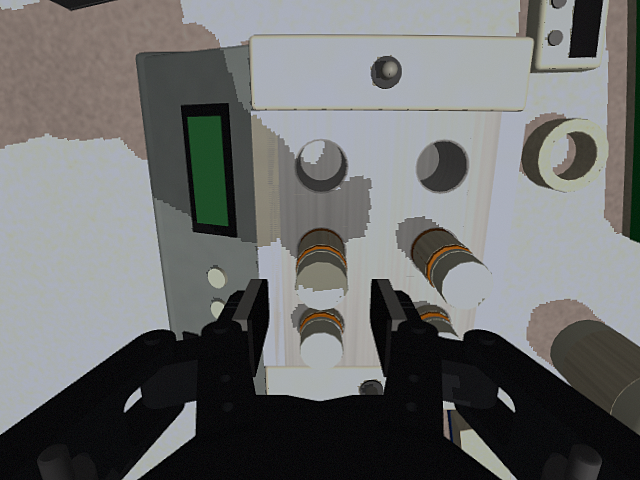

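The first tall vial is centred between the jaws at column 320. Descending.

```bash
python3 go.py 545.9 13.9 110 -7.5; python3 -m jog '[[44,[0,0,12],0],[44,[0,0,24],0],[44,[0,0,36],0],[44,[0,0,43],0],[44,[0,0,43],0]]' 35; python3 -m jog '[[44,[0,0,0],0]]' >/dev/null; python3 go.py 545.9 13.9 110 -7.5
```

```text
shift [ 0.1  1.3 44.5] spin -0.0 (deg -0.0) at [544.6  14.  154.5] yaw -7.5 t 12.7 F [-0.6  0.7  0.4] j6 99 open 43.9
time: 13.2
ee_pos: [0.5433, 0.0139, 0.1099]
tcp_rot: [[0.131, 0.991, -0.003], [0.991, -0.131, -0.0], [-0.0, -0.003, -1.0]]
ft_force: [-0.8, 0.5, -0.2]
opening: 0.511
shift [0.2 1.3 1.4] spin -0.0001 (deg -0.0) at [544.6  13.9 111.4] yaw -7.5 t 13.3 F [ 0.3 -0.2  0.4] j6 99 open 44.0
```

```bash
python3 -m jog '[[34,[0,1.2,0],0],[30,[0,1.2,0],0],[28,[0,1.2,0],0],[24,[0,1.2,0],0],[20,[0,1.2,0],0]]' 25;python3 -m jog '[[20,[0,0,0],0]]'; python3 go.py 545.9 13.9 110 -7.5
```

```text
time: 13.8
ee_pos: [0.5461, 0.0138, 0.1122]
tcp_rot: [[0.131, 0.991, 0.001], [0.991, -0.131, 0.0], [0.0, 0.001, -1.0]]
ft_force: [-1.7, -0.8, 4.0]
opening: 0.302
time: 13.9
ee_pos: [0.5461, 0.0138, 0.1122]
tcp_rot: [[0.131, 0.991, 0.001], [0.991, -0.131, 0.0], [0.0, 0.001, -1.0]]
ft_force: [-1.1, 0.7, 3.5]
opening: 0.296
shift [ 0.  -0.3  2.2] spin -0.0 (deg -0.0) at [546.1  13.8 112.2] yaw -7.5 t 13.9 F [-1.1  0.7  3.5] j6 99 open 25.3
```

Gripped on the glass (25.3 reads about 1.6 under, so 27 mm) with small side force. Drawing it straight up.

```bash
python3 -m jog '[[20,[0,0,-2],0],[20,[0,0,-4],0],[20,[0,0,-8],0],[20,[0,0,-12],0],[20,[0,0,-17],0]]' 35;python3 -m jog '[[20,[0,0,-8],0],[20,[0,0,-16],0],[20,[0,0,-24],0],[20,[0,0,-32],0],[20,[0,0,-40],0]]'; python3 -m jog '[[20,[0,0,-20],0],[20,[0,0,-40],0],[20,[0,0,-60],0],[20,[0,0,-80],0],[20,[0,0,-100],0]]'; python3 go.py 545.9 130 270 -8
```

```text
time: 14.4
ee_pos: [0.5457, 0.0138, 0.1289]
tcp_rot: [[0.131, 0.991, -0.0], [0.991, -0.131, -0.0], [-0.0, -0.0, -1.0]]
ft_force: [-0.6, 0.9, -1.2]
opening: 0.298
time: 14.9
ee_pos: [0.546, 0.0138, 0.1695]
tcp_rot: [[0.131, 0.991, 0.0], [0.991, -0.131, 0.0], [0.0, 0.0, -1.0]]
ft_force: [0.6, 0.4, -0.9]
opening: 0.297
time: 15.4
ee_pos: [0.5457, 0.0138, 0.27]
tcp_rot: [[0.131, 0.991, 0.0], [0.991, -0.131, -0.0], [0.0, 0.0, -1.0]]
ft_force: [-0.1, -0.4, -0.8]
opening: 0.297
shift [115.3 -15.   -0. ] spin 0.0086 (deg 0.5) at [545.7  13.8 270. ] yaw -7.5 t 15.4 F [-0.1 -0.4 -0.8] j6 99 open 25.4
```

```bash
python3 go.py 547.9 254.7 270 -8.5;python3 -m jog '[[20,[40,-5,0],0.017],[20,[80,-10,0],0.017],[20,[120,-15,0],0.017],[20,[120,-15,0],0.017],[20,[120,-15,0],0.017]]'  >/dev/null; python3 trays.py w9; python3 go.py 547.9 254.7 270 -8.5
```

```text
shift [239.1 -29.3  -0. ] spin 0.0174 (deg 1.0) at [545.7  13.8 270. ] yaw -7.5 t 15.4 F [-0.1 -0.4 -0.8] j6 99 open 25.4
deep 4850 yaw -8.5 size 110.8 125.2 c [580.9 249.1] z 0.063
   cell -34 -41 [541.2 213.6] [301. 123.]
   cell -34 0 [547.3 254.2] [301.  76.]
   cell -34 41 [553.4 294.7] [300.  27.]
   cell 34 -41 [608.5 203.6] [373. 123.]
   cell 34 0 [614.6 244.1] [375.  76.]
   cell 34 41 [620.6 284.7] [377.  27.]
shal 7128 yaw 2.5 size 111.5 126.4 c [432.8 261. ] z 0.0411
   cell -34 -41 [400.7 218.5] [165. 140.]
   cell -34 0 [398.9 259.5] [153.  98.]
   cell -34 41 [397.1 300.5] [141.  54.]
   cell 34 -41 [468.6 221.5] [230. 126.]
   cell 34 0 [466.8 262.5] [219.  84.]
   cell 34 41 [465.  303.4] [208.  39.]
shift [119.  -16.2  -1.3] spin 0.0009 (deg 0.1) at [546.5 134.6 268.8] yaw -8.4 t 15.95 F [ 0.7 -0.1  0.1] j6 112 open 25.1
```

View pics/w9.png

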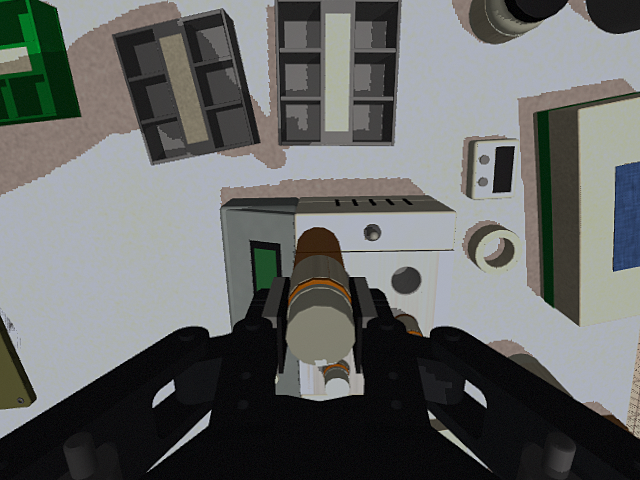

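The vial is held upright at (320,330), and the trays haven't moved. The target is deep cell (-34,0) at (547.6,254.4).

```bash
python3 -m jog '[[20,[40,-5,0],0],[20,[80,-11,0],0],[20,[119,-16,0],0],[20,[119,-16,0],0],[20,[119,-16,0],0]]'  >/dev/null;python3 -m jog '[[20,[0,0,0],0]]'  >/dev/null; python3 go.py 547.6 254.4 140 -8.5
```

```text
shift [  1.3  -1.1 128.7] spin -0.0015 (deg -0.1) at [548.5 253.1 268.7] yaw -8.6 t 16.55 F [ 0.4  0.5 -0.9] j6 123 open 25.2
```

```bash
python3 -m jog '[[20,[1.3,-1,30],0],[20,[1.3,-1,60],0],[20,[1.3,-1,90],0],[20,[1.3,-1,120],0],[20,[1.3,-1,128],0]]'  >/dev/null;python3 -m jog '[[20,[0,0,0],0]]'  >/dev/null; python3 go.py 547.6 254.4 72 -8.5
```

```text
shift [ 0.2  1.  67.7] spin -0.0015 (deg -0.1) at [546.8 254.4 139.7] yaw -8.6 t 17.15 F [ 0.1 -0.1 -1.2] j6 124 open 25.1
```

```bash
python3 -m jog '[[20,[0,1,15],0],[20,[0,1,30],0],[20,[0,1,45],0],[20,[0,1,58],0],[20,[0,1,64],0]]';python3 -m jog '[[20,[0,0,2],0],[20,[0,0,4],0],[20,[0,0,4],0]]'; python3 go.py 547.6 254.4 70 -8.5
```

```text
time: 17.65
ee_pos: [0.5491, 0.2559, 0.0769]
tcp_rot: [[0.148, 0.989, 0.001], [0.989, -0.148, 0.0], [0.0, 0.001, -1.0]]
ft_force: [1.0, -0.7, -0.2]
opening: 0.298
time: 17.95
ee_pos: [0.549, 0.2562, 0.0731]
tcp_rot: [[0.147, 0.989, 0.001], [0.989, -0.147, 0.0], [0.0, 0.001, -1.0]]
ft_force: [-0.4, 0.2, -1.2]
opening: 0.297
shift [-2.  -1.1  3.1] spin 0.0003 (deg 0.0) at [549.  256.2  73.1] yaw -8.5 t 17.95 F [-0.4  0.2 -1.2] j6 123 open 25.4
```

```bash
python3 -m jog '[[20,[-1.5,-1,1],0],[20,[-1.5,-1,2],0],[20,[-1.5,-1,2],0]]';python3 -m jog '[[20,[0,0,1],0],[20,[0,0,1],0]]'
```

```text
time: 18.25
ee_pos: [0.5473, 0.2547, 0.0707]
tcp_rot: [[0.148, 0.989, 0.0], [0.989, -0.148, 0.0], [0.0, 0.0, -1.0]]
ft_force: [0.0, -0.2, -1.4]
opening: 0.296
time: 18.45
ee_pos: [0.5476, 0.255, 0.0703]
tcp_rot: [[0.147, 0.989, 0.001], [0.989, -0.147, 0.001], [0.001, 0.0, -1.0]]
ft_force: [-0.7, 0.3, 3.7]
opening: 0.303
```

Contact (+3.7 N). Releasing and retreating straight up.

```bash
python3 -m jog '[[28,[0,0,0],0],[32,[0,0,0],0],[38,[0,0,0],0],[38,[0,0,0],0],[38,[0,0,-15],0]]';python3 -m jog '[[38,[0,0,-40],0],[38,[0,0,-80],0],[44,[0,0,-120],0],[44,[0,0,-160],0],[44,[0,0,-180],0]]'>/dev/null; python3 go.py 613.2 5.0 270 -7.5; python3 - <<'E'
from h import *
snap('wrist','w10')
E
```

```text
time: 18.95
ee_pos: [0.5457, 0.2539, 0.0828]
tcp_rot: [[0.147, 0.989, -0.004], [0.989, -0.147, -0.002], [-0.003, -0.004, -1.0]]
ft_force: [-0.8, 0.3, -0.8]
opening: 0.441
shift [-238.   100.7   -1.4] spin -0.0172 (deg -1.0) at [548.7 255.3 268.8] yaw -8.5 t 19.45 F [0.5 0.1 0.3] j6 123 open 43.8
```

View pics/w10.png

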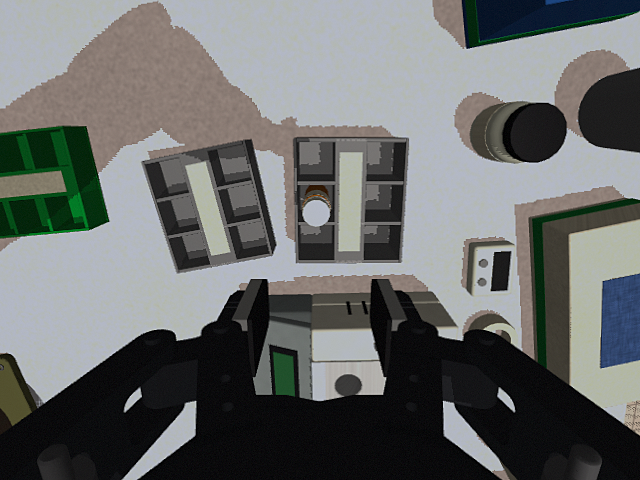

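The tall vial stands in cell (-34,0) at (317,205). Next is the second tall vial.

```bash
python3 -m jog '[[44,[-45,19,0],-0.017],[44,[-90,38,0],-0.017],[44,[-135,57,0],-0.017],[44,[-180,76,0],-0.017],[44,[-225,95,0],-0.017]]'>/dev/null;python3 -m jog '[[44,[-13,5,0],0],[44,[-13,5,0],0],[44,[-13,5,0],0]]'>/dev/null; python3 go.py 613.2 5.0 155 -7.5
```

```text
shift [-1.000e-01  2.300e+00  1.091e+02] spin -0.0001 (deg -0.0) at [611.    5.3 264.1] yaw -7.5 t 20.3 F [ 0.2  0.6 -0.6] j6 98 open 44.0
```

```bash
python3 -m jog '[[44,[0,2.2,25],0],[44,[0,2.2,50],0],[44,[0,2.2,75],0],[44,[0,2.2,100],0],[44,[0,2.2,109],0]]'>/dev/null;python3 -m jog '[[44,[0,0,0],0],[44,[0,0,0],0]]'>/dev/null; python3 go.py 613.2 5.0 111 -7.5
python3 - <<'E'
from h import *
snap('wrist','w11')
E
```

```text
shift [-0.5 -0.9 45.7] spin 0.0013 (deg 0.1) at [614.1   5.3 156.7] yaw -7.4 t 21.0 F [-0.9  0.2  0.2] j6 98 open 43.9
```

View pics/w11.png

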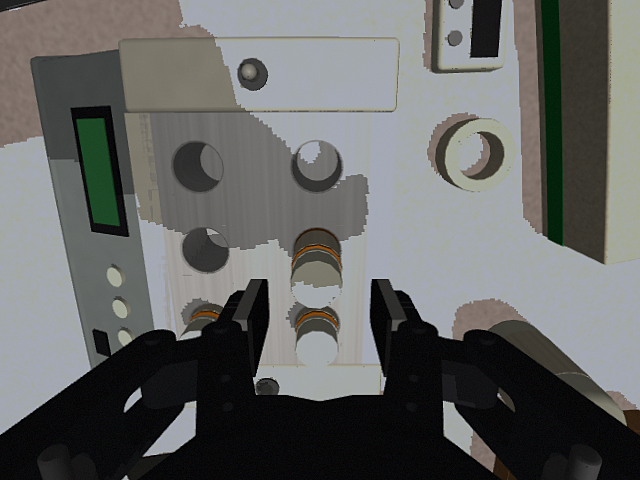

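The second tall vial sits at column ~318, about 1 mm off centre, which agrees with the numbers. Descending with that correction.

```bash
python3 -m jog '[[44,[-0.4,-0.9,12],0],[44,[-0.4,-0.9,24],0],[44,[-0.4,-0.9,36],0],[44,[-0.4,-0.9,45],0],[44,[-0.4,-0.9,45],0]]'>/dev/null;python3 -m jog '[[44,[0,0,0],0],[44,[0,0,0],0]]'>/dev/null; python3 go.py 613.2 5.0 111 -7.5
```

```text
shift [ 1. -0.  0.] spin -0.0002 (deg -0.0) at [613.1   4.  111. ] yaw -7.5 t 21.75 F [0.5 0.4 0. ] j6 98 open 44.1
```

```bash
python3 -m jog '[[34,[1,0,0],0],[30,[1,0,0],0],[28,[1,0,0],0],[24,[1,0,0],0],[20,[1,0,0],0]]' 25;python3 -m jog '[[20,[0,0,0],0],[20,[0,0,0],0]]' 35; python3 -m jog '[[20,[0,0,-2],0],[20,[0,0,-4],0],[20,[0,0,-8],0],[20,[0,0,-12],0],[20,[0,0,-17],0]]'; python3 go.py 613.2 5.0 111 -7.5
```

```text
time: 22.25
ee_pos: [0.613, 0.0051, 0.1111]
tcp_rot: [[0.131, 0.991, 0.001], [0.991, -0.131, 0.0], [0.0, 0.001, -1.0]]
ft_force: [0.2, -0.2, 3.1]
opening: 0.306
time: 22.45
ee_pos: [0.613, 0.0051, 0.1112]
tcp_rot: [[0.131, 0.991, 0.001], [0.991, -0.131, 0.0], [0.0, 0.001, -1.0]]
ft_force: [-1.2, -0.1, 5.0]
opening: 0.297
time: 22.95
ee_pos: [0.6127, 0.005, 0.1278]
tcp_rot: [[0.131, 0.991, -0.0], [0.991, -0.131, -0.0], [-0.0, -0.0, -1.0]]
ft_force: [0.6, -0.6, -0.5]
opening: 0.3
shift [ 0.   0.5 16.8] spin -0.0001 (deg -0.0) at [612.7   5.  127.8] yaw -7.5 t 22.95 F [ 0.6 -0.6 -0.5] j6 98 open 25.6
```

```bash
python3 -m jog '[[20,[0,0,-8],0],[20,[0,0,-18],0],[20,[0,0,-30],0],[20,[0,0,-45],0],[20,[0,0,-60],0]]'; python3 -m jog '[[20,[0,0,-25],0],[20,[0,0,-50],0],[20,[0,0,-75],0],[20,[0,0,-82],0],[20,[0,0,-82],0]]'; python3 go.py 614.8 244.3 270 -8.5
```

```text
time: 23.45
ee_pos: [0.613, 0.0051, 0.1892]
tcp_rot: [[0.131, 0.991, 0.001], [0.991, -0.131, 0.0], [0.0, 0.001, -1.0]]
ft_force: [0.9, -0.1, -0.1]
opening: 0.298
time: 23.95
ee_pos: [0.6137, 0.005, 0.2714]
tcp_rot: [[0.131, 0.991, 0.004], [0.991, -0.131, -0.0], [0.0, 0.004, -1.0]]
ft_force: [0.5, -0.7, -1.3]
opening: 0.297
shift [237.4 -30.2   1.4] spin 0.0173 (deg 1.0) at [613.7   5.  271.4] yaw -7.5 t 23.95 F [ 0.5 -0.7 -1.3] j6 98 open 25.3
```

```bash
python3 -m jog '[[20,[40,-5,0],0.017],[20,[80,-10,0],0.017],[20,[120,-15,0],0.017],[20,[120,-15,0],0.017],[20,[120,-15,0],0.017]]'  >/dev/null; python3 trays.py w12; python3 go.py 614.8 244.3 270 -8.5
```

```text
deep 5120 yaw -8.5 size 110.7 125.0 c [580.9 250. ] z 0.063
   cell -34 -41 [541.2 214.5] [231. 123.]
   cell -34 0 [547.3 255. ] [228.  76.]
   cell -34 41 [553.3 295.6] [225.  27.]
   cell 34 -41 [608.5 204.4] [303. 123.]
   cell 34 0 [614.5 245. ] [302.  76.]
   cell 34 41 [620.6 285.5] [302.  27.]
shal 7384 yaw 2.5 size 112.8 126.5 c [410.  271.7] z 0.0409
   cell -34 -41 [377.8 229.3] [ 78. 134.]
   cell -34 0 [376.  270.2] [64. 93.]
   cell -34 41 [374.2 311.2] [49. 49.]
   cell 34 -41 [445.7 232.2] [140. 120.]
   cell 34 0 [443.9 273.2] [127.  78.]
   cell 34 41 [442.1 314.2] [114.  33.]
shift [117.6 -15.5  -1.9] spin 0.0008 (deg 0.0) at [612.9 125.7 268.3] yaw -8.5 t 24.5 F [ 0.2 -0.3 -1.3] j6 110 open 25.1
```

View pics/w12.png

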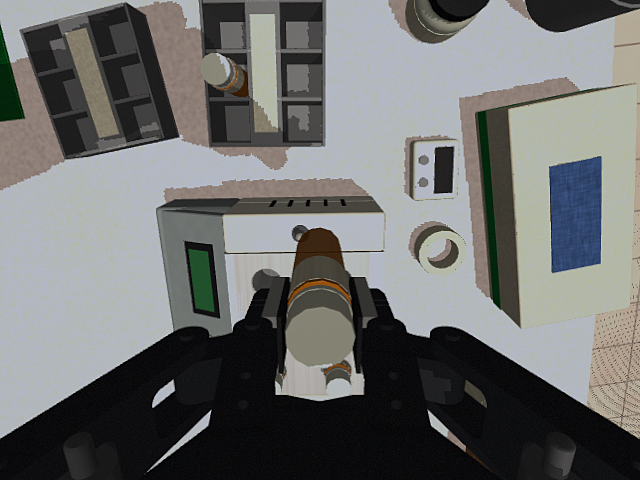

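The shallow tray has been knocked about 25 mm, to centre (410,272). The deep tray is unchanged. Continuing to deep cell (34,0) at (614.7,244.6).

```bash
python3 -m jog '[[20,[40,-5,0],0],[20,[80,-10,0],0],[20,[117.5,-15,0],0],[20,[117.5,-15.5,0],0],[20,[117.5,-15.5,0],0]]'  >/dev/null; python3 -m jog '[[20,[0,0,30],0],[20,[0,0,60],0],[20,[0,0,90],0],[20,[0,0,120],0],[20,[0,0,128],0]]'  >/dev/null;python3 -m jog '[[20,[0,0,0],0],[20,[0,0,0],0]]'  >/dev/null; python3 go.py 614.7 244.6 71 -8.5
```

```text
shift [ 0.5 -2.2 72.2] spin -0.001 (deg -0.1) at [616.6 243.8 143.2] yaw -8.6 t 25.7 F [-0.3 -0.1 -1.6] j6 120 open 25.2
```

```bash
python3 -m jog '[[20,[0.5,-2,15],0],[20,[0.5,-2,30],0],[20,[0.5,-2,45],0],[20,[0.5,-2,60],0],[20,[0.5,-2,68],0]]'>/dev/null;python3 -m jog '[[20,[0,0,0],0],[20,[0,0,0],0]]'; python3 go.py 614.7 244.6 69.3 -8.5
```

```text
time: 26.4
ee_pos: [0.6146, 0.2455, 0.075]
tcp_rot: [[0.148, 0.989, 0.002], [0.989, -0.148, 0.001], [0.001, 0.002, -1.0]]
ft_force: [-0.9, -1.2, -0.8]
opening: 0.3
shift [-0.9  0.3  5.7] spin 0.0003 (deg 0.0) at [614.6 245.5  75. ] yaw -8.5 t 26.4 F [-0.9 -1.2 -0.8] j6 120 open 25.6
```

```bash
python3 -m jog '[[20,[-0.8,0,2],0],[20,[-0.8,0,4],0],[20,[-0.8,0,5],0],[20,[-0.8,0,5],0]]';python3 -m jog '[[20,[0,0,1],0],[20,[0,0,1],0]]'
```

```text
time: 26.8
ee_pos: [0.6138, 0.2446, 0.0692]
tcp_rot: [[0.147, 0.989, 0.001], [0.989, -0.147, 0.0], [0.0, 0.001, -1.0]]
ft_force: [-0.9, 0.6, 2.1]
opening: 0.298
time: 27.0
ee_pos: [0.614, 0.2448, 0.0692]
tcp_rot: [[0.147, 0.989, 0.001], [0.989, -0.147, 0.001], [0.001, 0.001, -1.0]]
ft_force: [-2.6, -1.2, 6.5]
opening: 0.298
```

```bash
python3 -m jog '[[28,[0,0,0],0],[32,[0,0,0],0],[38,[0,0,0],0],[38,[0,0,0],0],[38,[0,0,-15],0]]';python3 -m jog '[[38,[0,0,-40],0],[38,[0,0,-80],0],[44,[0,0,-120],0],[44,[0,0,-160],0],[44,[0,0,-180],0]]'>/dev/null; python3 go.py 539.4 -35.7 270 -7.5; python3 trays.py w13
```

```text
time: 27.5
ee_pos: [0.6117, 0.2437, 0.0803]
tcp_rot: [[0.147, 0.989, -0.005], [0.989, -0.148, -0.002], [-0.003, -0.004, -1.0]]
ft_force: [1.0, 0.1, 0.3]
opening: 0.442
shift [-288.7  -33.2   -4.1] spin -0.0171 (deg -1.0) at [614.8 245.  266.9] yaw -8.5 t 28.0 F [ 0.5 -0.1 -0.1] j6 120 open 44.1
deep 4051 yaw -8.5 size 110.4 126.3 c [581.  250.2] z 0.0629
   cell -34 -41 [541.3 214.7] [251. 243.]
   cell -34 0 [547.3 255.2] [249. 203.]
   cell -34 41 [553.4 295.8] [247. 162.]
   cell 34 -41 [608.5 204.6] [318. 243.]
   cell 34 0 [614.6 245.2] [317. 203.]
   cell 34 41 [620.7 285.7] [317. 161.]
shal 3992 yaw 2.5 size 112.9 126.7 c [410.  271.8] z 0.0405
   cell -34 -41 [377.8 229.4] [107. 245.]
   cell -34 0 [376.  270.4] [ 94. 210.]
   cell -34 41 [374.2 311.3] [ 80. 172.]
   cell 34 -41 [445.7 232.4] [166. 234.]
   cell 34 0 [443.9 273.3] [154. 197.]
   cell 34 41 [442.2 314.3] [142. 159.]
```

View pics/w13.png

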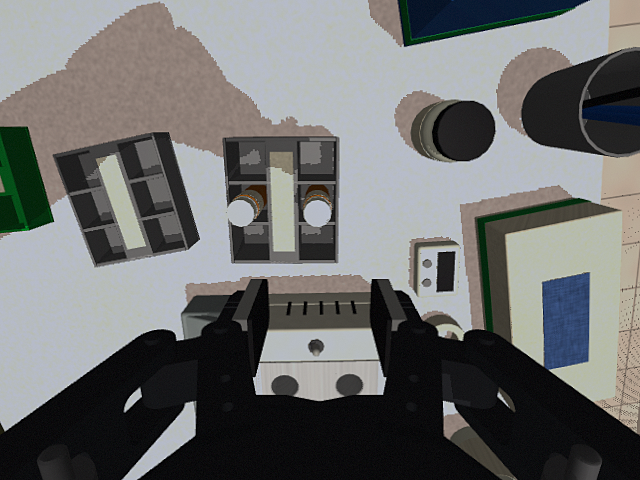

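Both tall vials stand in their cells, at (243,205) and (317,205). Now short vial A.

```bash
python3 -m jog '[[44,[-48,-5,0],-0.017],[44,[-96,-11,0],-0.017],[44,[-144,-16,0],-0.017],[44,[-192,-22,0],-0.017],[44,[-240,-28,0],-0.017]]'>/dev/null;python3 -m jog '[[44,[-48,-5,0],0],[44,[-48,-5,0],0],[44,[-48,-5,0],0],[44,[-48,-5,0],0]]'>/dev/null; python3 go.py 539.4 -35.7 145 -7.5
```

```text
shift [-8.000e-01  1.000e-01  1.172e+02] spin 0.0005 (deg 0.0) at [539.4 -34.9 262.2] yaw -7.5 t 28.95 F [-0.5 -1.1 -1.3] j6 94 open 43.8
```

```bash
python3 -m jog '[[44,[-0.8,0,28],0],[44,[-0.8,0,56],0],[44,[-0.8,0,84],0],[44,[-0.8,0,112],0],[44,[-0.8,0,117],0]]'>/dev/null;python3 -m jog '[[44,[0,0,0],0],[44,[0,0,0],0]]'>/dev/null; python3 go.py 539.4 -35.7 100 -7.5
python3 - <<'E'
from h import *
snap('wrist','w14')
E
```

```text
shift [-0.  -1.  46.8] spin 0.0012 (deg 0.1) at [540.3 -35.8 146.8] yaw -7.4 t 29.65 F [-0.2  0.3  0.4] j6 94 open 43.9
```

View pics/w14.png

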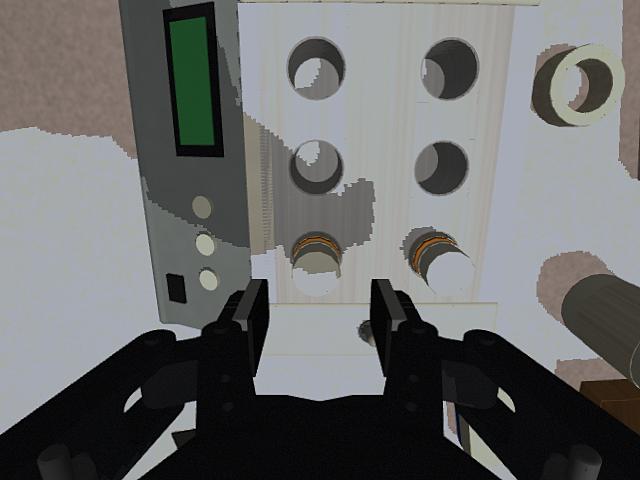

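Short vial A is at column ~317 and consistent with the numbers. Descending.

```bash
python3 -m jog '[[44,[0,-1,12],0],[44,[0,-1,24],0],[44,[0,-1,36],0],[44,[0,-1,44],0],[44,[0,-1,46],0]]'>/dev/null;python3 -m jog '[[44,[0,0,0],0],[44,[0,0,0],0]]'>/dev/null; python3 go.py 539.4 -35.7 100 -7.5
```

```text
shift [ 0.8  0.8 -0.1] spin -0.0001 (deg -0.0) at [538.5 -36.4  99.9] yaw -7.5 t 30.4 F [ 0.  -0.5 -0.2] j6 94 open 43.7
```

```bash
python3 -m jog '[[34,[0.8,0.8,0],0],[30,[0.8,0.8,0],0],[28,[0.8,0.8,0],0],[24,[0.8,0.8,0],0],[20,[0.8,0.8,0],0]]' 25;python3 -m jog '[[20,[0,0,0],0],[20,[0,0,0],0]]' 35; python3 -m jog '[[20,[0,0,-2],0],[20,[0,0,-4],0],[20,[0,0,-8],0],[20,[0,0,-12],0],[20,[0,0,-17],0]]'; python3 go.py 539.4 -35.7 100 -7.5
```

```text
time: 30.9
ee_pos: [0.5391, -0.0357, 0.1]
tcp_rot: [[0.131, 0.991, 0.0], [0.991, -0.131, 0.0], [0.0, 0.0, -1.0]]
ft_force: [-0.6, 0.1, 4.1]
opening: 0.284
time: 31.1
ee_pos: [0.5391, -0.0356, 0.1001]
tcp_rot: [[0.131, 0.991, 0.0], [0.991, -0.131, 0.0], [0.0, 0.0, -1.0]]
ft_force: [-2.1, 0.3, 4.9]
opening: 0.281
time: 31.6
ee_pos: [0.539, -0.0357, 0.1169]
tcp_rot: [[0.131, 0.991, -0.0], [0.991, -0.131, 0.0], [-0.0, -0.0, -1.0]]
ft_force: [-1.1, -0.0, 0.1]
opening: 0.279
shift [ 0.   0.4 16.9] spin -0.0001 (deg -0.0) at [539.  -35.7 116.9] yaw -7.5 t 31.6 F [-1.1 -0.   0.1] j6 94 open 23.9
```

Gripped on the cap (25 mm). Lifting on.

```bash
python3 -m jog '[[20,[0,0,-8],0],[20,[0,0,-18],0],[20,[0,0,-30],0],[20,[0,0,-45],0],[20,[0,0,-60],0]]'; python3 -m jog '[[20,[0,0,-25],0],[20,[0,0,-50],0],[20,[0,0,-75],0],[20,[0,0,-92],0],[20,[0,0,-92],0]]'; python3 go.py 443.9 273.3 265 0
```

```text
time: 32.1
ee_pos: [0.5392, -0.0357, 0.1781]
tcp_rot: [[0.131, 0.991, 0.001], [0.991, -0.131, -0.0], [0.0, 0.001, -1.0]]
ft_force: [0.5, -0.3, -0.4]
opening: 0.285
time: 32.6
ee_pos: [0.5409, -0.0358, 0.2723]
tcp_rot: [[0.131, 0.991, 0.007], [0.991, -0.131, -0.0], [0.0, 0.007, -1.0]]
ft_force: [0.1, -0.5, 0.3]
opening: 0.284
shift [ 293.8 -136.5    6.6] spin -0.131 (deg -7.5) at [540.9 -35.8 272.3] yaw -7.5 t 32.6 F [ 0.1 -0.5  0.3] j6 94 open 24.3
```

```bash
python3 -m jog '[[20,[35,-16,0],-0.04],[20,[70,-32,0],-0.08],[20,[105,-49,0],-0.12],[20,[140,-65,0],-0.14],[20,[140,-65,0],-0.14]]'>/dev/null; python3 -m jog '[[20,[0,0,0],0]]'>/dev/null; python3 trays.py w15; python3 go.py 443.9 273.3 265 0
```

```text
deep 3584 yaw -8.0 size 111.2 107.2 c [579.3 239.6] z 0.0631
   cell -34 -41 [539.9 203.8] [371. 106.]
   cell -34 0 [545.6 244.4] [379.  59.]
   cell -34 41 [551.3 285. ] [388.   9.]
   cell 34 -41 [607.3 194.3] [442. 118.]
   cell 34 0 [613.  234.9] [452.  72.]
   cell 34 41 [618.7 275.5] [463.  23.]
shal 4988 yaw 2.5 size 111.2 90.1 c [410.2 253. ] z 0.0411
   cell -34 -41 [378.  210.6] [204.  99.]
   cell -34 0 [376.2 251.5] [199.  54.]
   cell -34 41 [374.4 292.5] [195.   7.]
   cell 34 -41 [445.9 213.5] [273.  96.]
   cell 34 0 [444.1 254.5] [270.  51.]
   cell 34 41 [442.3 295.5] [267.   3.]
shift [162.4 -47.3   3.1] spin 0.0093 (deg 0.5) at [492.7 111.3 268.2] yaw 0.5 t 33.25 F [-0.6 -0.2 -0.7] j6 102 open 23.8
```

View pics/w15.png

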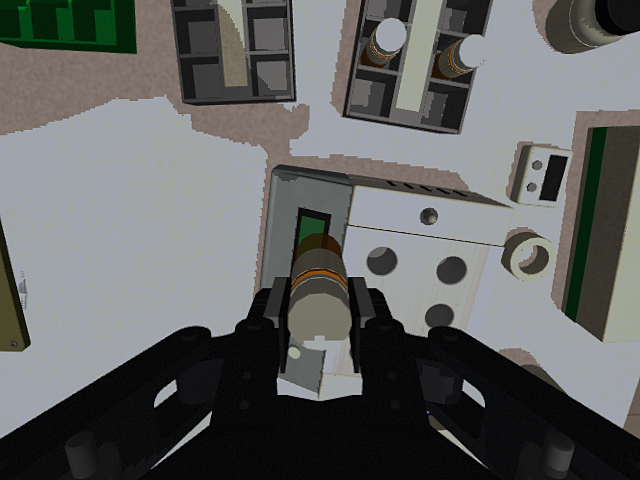

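The vial is held upright. The tray is cut off by the frame, but its near edge (y 208) and x (410) agree with the earlier fit, so the target stays (443.9,273.3).

```bash
python3 -m jog '[[20,[40,-12,0],0],[20,[80,-24,0],0],[20,[120,-36,0],0],[20,[162,-47,0],0],[20,[162,-47,0],0]]'>/dev/null; python3 -m jog '[[20,[0,0,30],0],[20,[0,0,60],0],[20,[0,0,90],0],[20,[0,0,120],0],[20,[0,0,140],0]]'>/dev/null;python3 -m jog '[[20,[0,0,0],0],[20,[0,0,0],0]]'>/dev/null; python3 go.py 443.9 273.3 59 2.5;python3 - <<'E'
from h import *
snap('wrist','w16');snap('scene','sc16')
E
```

```text
shift [ 1.4 -1.1 69.7] spin -0.0367 (deg -2.1) at [445.1 271.9 128.7] yaw 0.4 t 34.45 F [ 0.5 -0.1 -0.3] j6 121 open 24.2
```

View pics/w16.png

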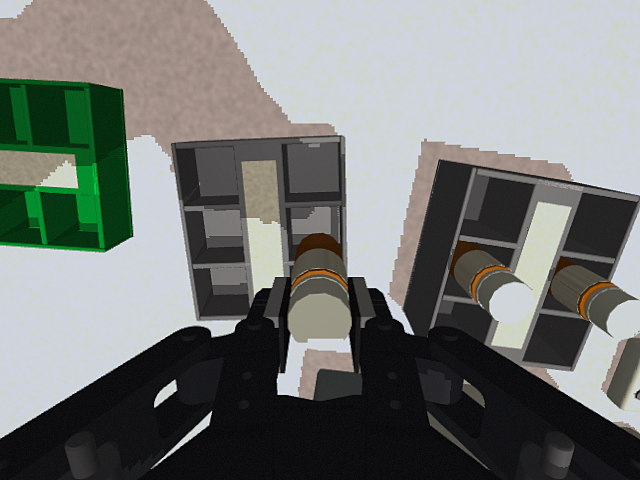

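```bash
python3 -m jog '[[20,[1.4,-1,15],-0.03],[20,[1.4,-1,30],-0.03],[20,[1.4,-1,45],-0.03],[20,[1.4,-1,60],-0.03],[20,[1.4,-1,66],-0.03]]'>/dev/null;python3 -m jog '[[20,[0,0,0],0],[20,[0,0,0],0]]'; python3 go.py 443.9 273.3 58 2.5
```

```text
time: 35.25
ee_pos: [0.4442, 0.275, 0.0637]
tcp_rot: [[-0.039, 0.999, 0.001], [0.999, 0.039, 0.001], [0.001, 0.001, -1.0]]
ft_force: [-0.2, 0.1, -0.3]
opening: 0.283
shift [-1.7 -0.4  5.7] spin -0.0047 (deg -0.3) at [444.2 275.   63.7] yaw 2.2 t 35.25 F [-0.2  0.1 -0.3] j6 120 open 24.2
```

```bash
python3 -m jog '[[20,[-1.5,-0.4,2],0],[20,[-1.5,-0.4,4],0],[20,[-1.5,-0.4,5],0],[20,[-1.5,-0.4,5],0]]';python3 -m jog '[[20,[0,0,1],0],[20,[0,0,1],0]]'
```

```text
time: 35.65
ee_pos: [0.4433, 0.2732, 0.0581]
tcp_rot: [[-0.039, 0.999, 0.0], [0.999, 0.039, 0.0], [0.0, 0.0, -1.0]]
ft_force: [-0.3, 0.3, 2.3]
opening: 0.283
time: 35.85
ee_pos: [0.4434, 0.2733, 0.058]
tcp_rot: [[-0.039, 0.999, 0.001], [0.999, 0.039, 0.001], [0.001, 0.001, -1.0]]
ft_force: [-2.4, -1.5, 10.0]
opening: 0.283
```

```bash
python3 -m jog '[[28,[0,0,-0.5],0],[32,[0,0,-0.5],0],[38,[0,0,-0.5],0],[38,[0,0,-0.5],0],[38,[0,0,-15],0]]';python3 -m jog '[[38,[0,0,-40],0],[38,[0,0,-80],0],[44,[0,0,-120],0],[44,[0,0,-160],0],[44,[0,0,-185],0]]'>/dev/null; python3 trays.py w17;  python3 go.py 606.9 -44.3 265 -7.5
```

```text
time: 36.35
ee_pos: [0.4415, 0.2721, 0.07]
tcp_rot: [[-0.039, 0.999, -0.004], [0.999, 0.039, -0.002], [-0.002, -0.004, -1.0]]
ft_force: [0.1, -0.6, -0.0]
opening: 0.442
deep 3878 yaw -8.5 size 112.6 127.2 c [580.6 250. ] z 0.0629
   cell -34 -41 [540.9 214.5] [410. 265.]
   cell -34 0 [546.9 255. ] [421. 227.]
   cell -34 41 [553.  295.6] [432. 186.]
   cell 34 -41 [608.1 204.4] [473. 276.]
   cell 34 0 [614.2 245. ] [485. 239.]
   cell 34 41 [620.3 285.5] [498. 199.]
shal 3621 yaw 2.5 size 110.5 127.1 c [409.2 271.7] z 0.0408
   cell -34 -41 [377.  229.2] [254. 239.]
   cell -34 0 [375.2 270.2] [252. 201.]
   cell -34 41 [373.4 311.2] [249. 161.]
   cell 34 -41 [444.9 232.2] [318. 239.]
   cell 34 0 [443.1 273.2] [317. 201.]
   cell 34 41 [441.3 314.1] [317. 161.]
shift [-324.8  148.9   -2.2] spin 0.1698 (deg 9.7) at [445.5 274.5 263.1] yaw 2.2 t 36.9 F [2.6 2.  2.3] j6 119 open 43.8
```

View pics/w17.png

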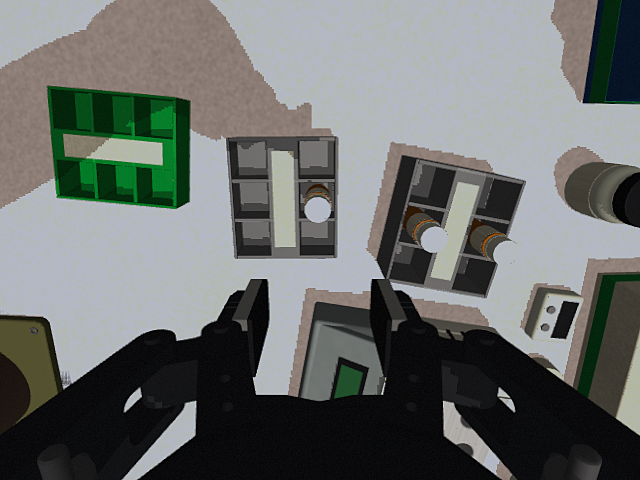

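Short vial A stands in shallow cell (34,0) at (317,205). Last is short vial B.

```bash
python3 -m jog '[[44,[-44,20,0],0.04],[44,[-88,40,0],0.08],[44,[-132,60,0],0.12],[44,[-176,80,0],0.16],[44,[-220,100,0],0.17]]'>/dev/null;python3 -m jog '[[44,[0,0,0],0]]'>/dev/null; python3 go.py 606.9 -44.3 265 -7.5
```

```text
shift [-88.2  65.9  -9. ] spin -0.0073 (deg -0.4) at [553.8  52.2 255.8] yaw -7.9 t 37.5 F [-1.2  0.8 -0.6] j6 103 open 44.1
```

```bash
python3 -m jog '[[44,[-30,22,0],-0.007],[44,[-60,44,0],-0.007],[44,[-88,66,20],-0.007],[44,[-88,66,60],-0.007],[44,[-88,66,100],-0.007]]'>/dev/null;python3 -m jog '[[44,[0,0,0],0],[44,[0,0,0],0]]'>/dev/null; python3 go.py 606.9 -44.3 145 -7.5
python3 - <<'E'
from h import *
snap('wrist','w18')
E
```

```text
shift [-5.9  3.  11.4] spin 0.0076 (deg 0.4) at [604.7 -38.1 156.4] yaw -7.1 t 38.2 F [-0.1  0.4  1.3] j6 93 open 43.8
```

View pics/w18.png

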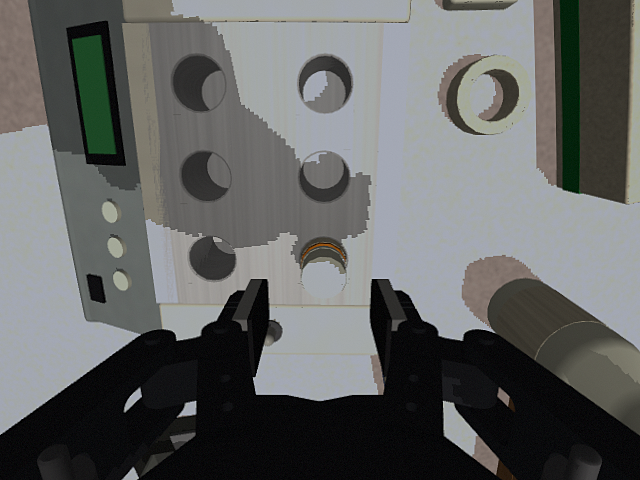

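```bash
python3 -m jog '[[44,[-5.9,3,0],0.008],[44,[-5.9,3,10],0.008],[44,[-5.9,3,22],0.008],[44,[-5.9,3,22],0.008],[44,[-5.9,3,22],0.008]]'>/dev/null;python3 -m jog '[[44,[0,0,0],0]]'>/dev/null; python3 go.py 606.9 -44.3 100 -7.5
```

```text
shift [ 0.5 -1.  34.7] spin -0.0011 (deg -0.1) at [607.8 -44.9 134.7] yaw -7.6 t 38.85 F [0.4 0.3 0.7] j6 93 open 44.1
```

```bash
python3 -m jog '[[44,[0.5,-1,10],0],[44,[0.5,-1,20],0],[44,[0.5,-1,30],0],[44,[0.5,-1,34],0],[44,[0.5,-1,34],0]]'>/dev/null;python3 -m jog '[[44,[0,0,0],0]]'>/dev/null; python3 go.py 606.9 -44.3 100 -7.5
```

```text
shift [0.1 0.  0.5] spin -0.0012 (deg -0.1) at [606.9 -44.4 100.5] yaw -7.6 t 39.45 F [0.4 0.3 0.1] j6 93 open 44.1
```

```bash
python3 -m jog '[[34,[0,0,0],0],[30,[0,0,0],0],[28,[0,0,0],0],[24,[0,0,0],0],[20,[0,0,0],0]]' 25;python3 -m jog '[[20,[0,0,0],0],[20,[0,0,0],0]]' 35; python3 -m jog '[[20,[0,0,-2],0],[20,[0,0,-4],0],[20,[0,0,-8],0],[20,[0,0,-12],0],[20,[0,0,-17],0]]'; python3 go.py 606.9 -44.3 100 -7.5
```

```text
time: 39.95
ee_pos: [0.6067, -0.0443, 0.1011]
tcp_rot: [[0.132, 0.991, 0.0], [0.991, -0.132, 0.0], [0.0, 0.0, -1.0]]
ft_force: [-1.4, 0.7, 3.5]
opening: 0.285
time: 40.15
ee_pos: [0.6068, -0.0443, 0.1012]
tcp_rot: [[0.132, 0.991, 0.0], [0.991, -0.132, 0.0], [0.0, 0.0, -1.0]]
ft_force: [-1.7, 0.7, 6.2]
opening: 0.283
time: 40.65
ee_pos: [0.6069, -0.0444, 0.1179]
tcp_rot: [[0.132, 0.991, -0.0], [0.991, -0.132, -0.0], [-0.0, -0.0, -1.0]]
ft_force: [0.0, 1.1, -0.4]
opening: 0.279
shift [ 0.1  0.  17.9] spin -0.0011 (deg -0.1) at [606.9 -44.4 117.9] yaw -7.6 t 40.65 F [ 0.   1.1 -0.4] j6 93 open 23.8
```

Foot is at TCP-56. Lifting, then to shallow cell (-34,0).

```bash
python3 -m jog '[[20,[0,0,-8],0],[20,[0,0,-18],0],[20,[0,0,-30],0],[20,[0,0,-45],0],[20,[0,0,-60],0]]'; python3 -m jog '[[20,[0,0,-25],0],[20,[0,0,-50],0],[20,[0,0,-75],0],[20,[0,0,-92],0],[20,[0,0,-92],0]]'>/dev/null; python3 go.py 375.7 270.3 268 2.5
```

```text
time: 41.15
ee_pos: [0.6071, -0.0443, 0.1792]
tcp_rot: [[0.132, 0.991, 0.001], [0.991, -0.132, -0.0], [0.0, 0.001, -1.0]]
ft_force: [-0.0, 0.2, -1.2]
opening: 0.284
shift [ 281.4 -272.3    3.9] spin -0.1757 (deg -10.1) at [608.6 -44.5 273.6] yaw -7.6 t 41.65 F [ 0.1 -0.  -0.9] j6 93 open 24.3
```

```bash
python3 -m jog '[[20,[34,-33,0],-0.04],[20,[68,-66,0],-0.08],[20,[102,-99,0],-0.12],[20,[136,-132,0],-0.16],[20,[170,-165,0],-0.175]]'>/dev/null;python3 -m jog '[[20,[0,0,0],0],[20,[0,0,0],0]]'>/dev/null; python3 trays.py w19| grep -v cell; python3 go.py 375.7 270.3 268 2.5
```

```text
deep 4919 yaw -8.5 size 111.9 126.6 c [581.  250.2] z 0.0631
shal 5061 yaw 2.5 size 111.2 122.5 c [409.5 270.3] z 0.041
shift [128.3 -84.4   1.3] spin -0.0 (deg -0.0) at [465.7 145.8 269.4] yaw 2.5 t 42.4 F [-0.3  0.2  0.3] j6 105 open 24.1
```

```bash
python3 -m jog '[[20,[40,-26,0],0],[20,[80,-52,0],0],[20,[120,-78,0],0],[20,[128,-84,0],0],[20,[128,-84,0],0]]'>/dev/null; python3 -m jog '[[20,[0,0,30],0],[20,[0,0,60],0],[20,[0,0,90],0],[20,[0,0,120],0],[20,[0,0,140],0]]'>/dev/null;python3 -m jog '[[20,[0,0,0],0],[20,[0,0,0],0]]'>/dev/null; python3 go.py 375.7 270.3 59 2.5;python3 - <<'E'
from h import *
snap('wrist','w20')
E
```

```text
shift [ 1.5 -1.6 70.8] spin -0.0034 (deg -0.2) at [377.4 268.9 129.8] yaw 2.3 t 43.6 F [ 0.3 -0.3 -0.8] j6 123 open 24.0
```

View pics/w20.png

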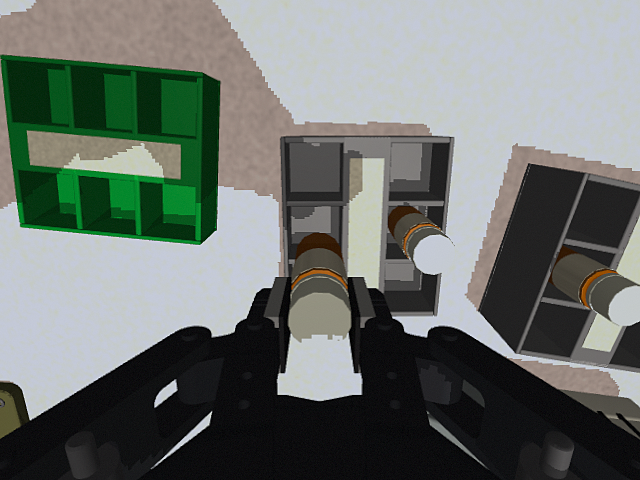

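```bash
python3 -m jog '[[20,[1.5,-1.5,15],0],[20,[1.5,-1.5,30],0],[20,[1.5,-1.5,45],0],[20,[1.5,-1.5,60],0],[20,[1.5,-1.5,66],0]]'>/dev/null;python3 -m jog '[[20,[0,0,0],0],[20,[0,0,0],0]]'; python3 go.py 375.7 270.3 59 2.5
```

```text
time: 44.35
ee_pos: [0.3756, 0.2721, 0.0647]
tcp_rot: [[-0.043, 0.999, 0.002], [0.999, 0.043, 0.001], [0.001, 0.002, -1.0]]
ft_force: [-0.6, 0.6, -0.8]
opening: 0.28
shift [-1.8 -0.   5.7] spin -0.0009 (deg -0.1) at [375.6 272.1  64.7] yaw 2.4 t 44.35 F [-0.6  0.6 -0.8] j6 123 open 23.9
```

```bash
python3 -m jog '[[20,[-1.6,0,2],0],[20,[-1.6,0,4],0],[20,[-1.6,0,5],0],[20,[-1.6,0,5],0]]';python3 -m jog '[[20,[0,0,1],0],[20,[0,0,1],0]]'
```

```text
time: 44.75
ee_pos: [0.375, 0.2702, 0.0591]
tcp_rot: [[-0.043, 0.999, 0.001], [0.999, 0.043, 0.0], [0.0, 0.001, -1.0]]
ft_force: [-0.2, 0.2, 3.3]
opening: 0.281
time: 44.95
ee_pos: [0.3751, 0.2704, 0.0591]
tcp_rot: [[-0.043, 0.999, 0.001], [0.999, 0.043, 0.001], [0.001, 0.001, -1.0]]
ft_force: [-2.9, -2.1, 12.3]
opening: 0.278
```

```bash
python3 -m jog '[[28,[0,0,-0.7],0],[32,[0,0,-0.7],0],[38,[0,0,-0.7],0],[38,[0,0,-0.7],0],[38,[0,0,-15],0]]';python3 -m jog '[[38,[0,0,-40],0],[38,[0,0,-80],0],[44,[0,0,-120],0],[44,[0,0,-160],0],[44,[0,0,-200],0]]'>/dev/null; python3 trays.py w21|grep -v cell;  python3 go.py 470.5 -359 300 5.5; python3 - <<'E'
from h import *
snap('scene','sc21')
E
```

```text
time: 45.45
ee_pos: [0.3733, 0.2689, 0.0712]
tcp_rot: [[-0.043, 0.999, -0.003], [0.999, 0.043, -0.002], [-0.002, -0.004, -1.0]]
ft_force: [-0.3, -0.2, -0.0]
opening: 0.445
deep 3857 yaw -8.5 size 113.5 126.6 c [580.5 249.8] z 0.0629
shal 3185 yaw 2.5 size 110.0 127.0 c [409.4 271.7] z 0.0409
shift [-634.1   66.3  -22.5] spin -0.053 (deg -3.0) at [377.2 271.8 280.6] yaw 2.5 t 46.0 F [2.7 2.1 3.7] j6 123 open 44.2
```

View pics/w21.png

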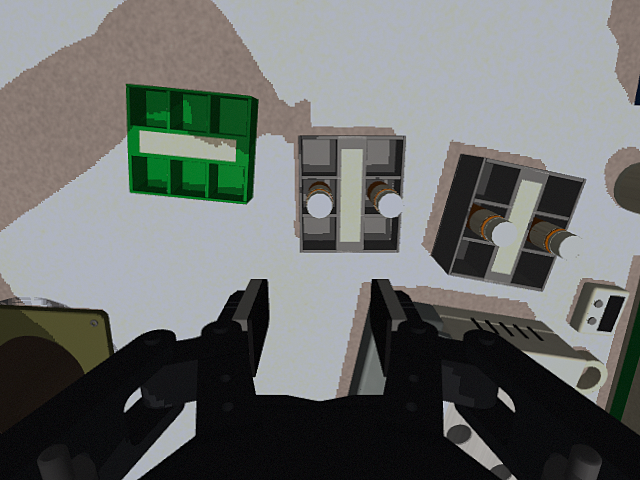

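View pics/sc21.png

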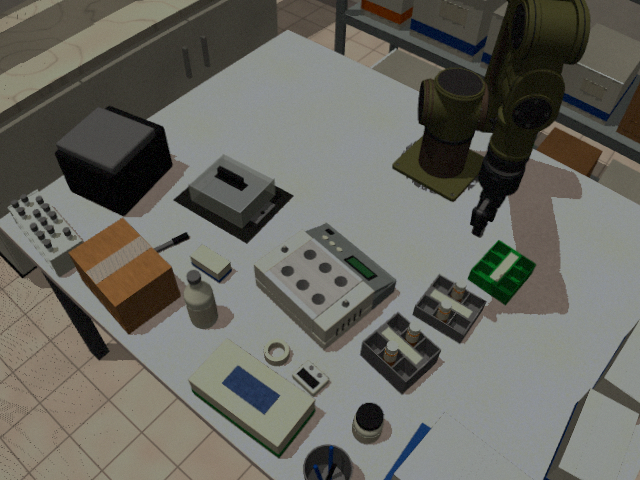

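All four vials stand in their cells and the block shows six empty wells at (288-330,253-298). The cover is still on the mat. Back to it.

```bash
python3 -m jog '[[44,[-49,5,-5],-0.05],[44,[-98,10,-10],-0.05],[44,[-147,15,-15],-0.05],[44,[-196,20,-20],-0.05],[44,[-245,25,-22],-0.05]]'>/dev/null;python3 -m jog '[[44,[-49,5,0],0],[44,[-98,10,0],0],[44,[-147,15,0],0],[44,[-196,20,0],0],[44,[-245,25,0],0]]'>/dev/null;  python3 go.py 470.5 -340 300 5.5
```

```text
shift [-123.3    1.6   -6.5] spin -0.0035 (deg -0.2) at [ 457.5 -217.3  293.6] yaw 5.3 t 47.05 F [ 1.   0.7 -0.2] j6 59 open 44.0
```

```bash
python3 -m jog '[[44,[-40,0,0],0],[44,[-80,1,0],0],[44,[-110,1.6,0],0],[44,[-110,1.6,0],0],[44,[-110,1.6,0],0]]'>/dev/null;python3 - <<'E'
from h import *
p,d,s=snap('wrist','w22'); P=cloud('wrist',d,s)
Pt=P.reshape(-1,3); C=p.reshape(-1,3).astype(int)
box=(Pt[:,0]>.36)&(Pt[:,0]<.58)&(Pt[:,1]>-.5)&(Pt[:,1]<-.22)
dark=C.max(1)<60
for nm,m in dict(handtop=box&dark&(Pt[:,2]>.088)&(Pt[:,2]<.105),hood=box&(Pt[:,2]>.055)&(Pt[:,2]<.105)).items():
    a=Pt[m]
    if len(a)>5: print(nm,len(a),rect(a),np.median(a,0).round(4))
E
python3 go.py 470.5 -359 75 5.5
```

```text
handtop 1023 (array([ 470.6, -359.2]), array([13.1, 79.4]), 5.4) [ 0.4707 -0.3559  0.0959]
hood 20203 (array([ 471.2, -359.8]), array([144.6, 175.1]), 5.7) [ 0.4705 -0.3481  0.0663]
shift [-35.4  -1.6 218.6] spin -0.003 (deg -0.2) at [ 469.2 -324.   293.6] yaw 5.3 t 47.6 F [0.3 0.6 0.4] j6 50 open 44.2
```

View pics/w22.png

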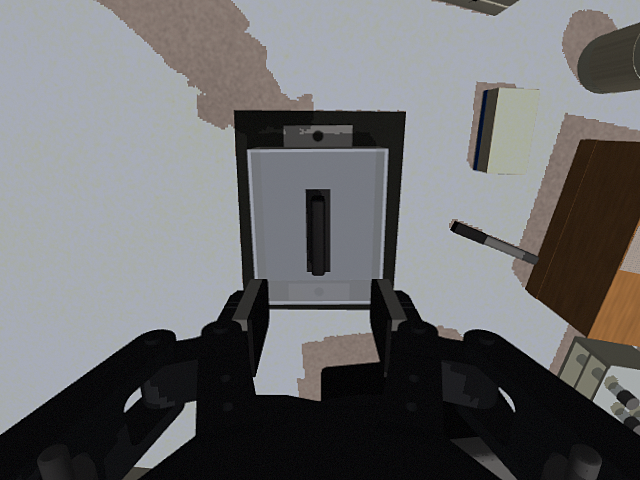

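The handle is at (470.6,-359.2), yaw 5.4°, which is where I left it. Descending.

```bash
python3 -m jog '[[44,[-35.4,-1.5,40],0],[44,[-35.4,-1.5,80],0],[44,[-35.4,-1.5,120],0],[44,[-35.4,-1.5,150],0],[44,[-35.4,-1.5,160],0]]'>/dev/null;python3 -m jog '[[40,[0,0,0],0],[40,[0,0,0],0]]'>/dev/null; python3 go.py 470.6 -359 75 5.5
```

```text
shift [ 1.3 -1.9 61.3] spin -0.002 (deg -0.1) at [ 472.5 -360.   136.4] yaw 5.4 t 48.3 F [ 0.3 -0.1  0.9] j6 47 open 40.0
```

```bash
python3 -m jog '[[40,[1.3,-1.9,15],0],[36,[1.3,-1.9,30],0],[32,[1.3,-1.9,45],0],[30,[1.3,-1.9,58],0],[30,[1.3,-1.9,60],0]]'>/dev/null;python3 -m jog '[[30,[0,0,0],0],[30,[0,0,0],0]]'>/dev/null; python3 go.py 470.6 -359 75 5.5
```

```text
shift [0.4 0.4 0.7] spin -0.003 (deg -0.2) at [ 470.2 -359.5   75.7] yaw 5.3 t 49.0 F [ 0.8 -0.   1.4] j6 47 open 30.1
```

```bash
python3 -m jog '[[0,[0,0.4,0],0],[0,[0,0.4,0],0],[0,[0,0.4,0],0],[0,[0,0.4,0],0],[0,[0,0.4,0],0]]' 60;python3 -m jog '[[0,[0,0,-5],0],[0,[0,0,-15],0],[0,[0,0,-30],0],[0,[0,0,-50],0],[0,[0,0,-75],0]]'; python3 -m jog '[[0,[0,0,-40],0],[0,[0,0,-80],0],[0,[0,0,-120],0],[0,[0,0,-155],0],[0,[0,0,-155],0]]' ;  python3 go.py 579.5 10 300 -7.5
```

```text
time: 49.5
ee_pos: [0.4707, -0.3595, 0.0758]
tcp_rot: [[-0.093, 0.996, 0.002], [0.996, 0.093, -0.001], [-0.001, 0.002, -1.0]]
ft_force: [0.1, 0.6, 6.0]
opening: 0.151
time: 50.0
ee_pos: [0.4689, -0.3582, 0.1496]
tcp_rot: [[-0.093, 0.996, -0.002], [0.996, 0.093, 0.002], [0.002, -0.002, -1.0]]
ft_force: [-0.3, 0.3, -2.0]
opening: 0.146
time: 50.5
ee_pos: [0.4717, -0.3603, 0.3108]
tcp_rot: [[-0.093, 0.996, 0.008], [0.996, 0.093, -0.006], [-0.007, 0.007, -1.0]]
ft_force: [1.2, -1.1, -2.1]
opening: 0.145
shift [358.8 141.6   9.4] spin 0.2239 (deg 12.8) at [ 471.7 -360.3  310.8] yaw 5.3 t 50.5 F [ 1.2 -1.1 -2.1] j6 47 open 12.4
```

```bash
python3 -m jog '[[0,[38,15,0],0.04],[0,[76,30,0],0.08],[0,[114,45,0],0.12],[0,[152,60,0],0.16],[0,[190,75,0],0.2]]'>/dev/null;  python3 go.py 579.6 9.7 300 -7.5
```

```text
shift [175.5  34.4   3.7] spin 0.0219 (deg 1.3) at [ 526.3 -161.   303.7] yaw -6.2 t 51.0 F [ 0.7 -1.2 -2.7] j6 79 open 12.6
```

```bash
python3 -m jog '[[0,[40,8,0],0.02],[0,[80,16,0],0.02],[0,[120,24,0],0.02],[0,[160,31,0],0.02],[0,[173,34,0],0.02]]'>/dev/null; python3 -m jog '[[0,[0,0,0],0],[0,[0,0,0],0]]'>/dev/null;  python3 go.py 579.6 9.7 200 -7.5
```

```text
shift [  4.8   0.7 103.9] spin 0.0041 (deg 0.2) at [578.5   5.1 303.9] yaw -7.3 t 51.7 F [ 0.7 -0.5 -1.7] j6 98 open 12.4
```

```bash
python3 -m jog '[[0,[4.8,0.7,25],0.004],[0,[4.8,0.7,50],0.004],[0,[4.8,0.7,75],0.004],[0,[4.8,0.7,100],0.004],[0,[4.8,0.7,104],0.004]]'>/dev/null; python3 -m jog '[[0,[0,0,0],0],[0,[0,0,0],0]]'>/dev/null;  python3 go.py 579.6 9.7 185 -7.5; python3 - <<'E'
from h import *
p,d,s=snap('wrist','w23'); q=snap('side')[0]
cv2.imwrite('pics/sd23.png',cv2.resize(q[130:300,250:400],None,fx=4,fy=3.5)[:,:,::-1])
# cover hole vs pin, +y end
P=cloud('wrist',d,s)
C=p.astype(int); m=(abs(P[...,2]-.159-.031)<.06)
Pt=P.reshape(-1,3);h=(Pt[:,2]>.184)&(Pt[:,2]<.2)&(abs(Pt[:,1])<.15)&(Pt[:,0]>.45)&(Pt[:,0]<.7)
print(rect(Pt[h]),h.sum())
E
```

```text
shift [-0.1 -1.7 17. ] spin -0.0012 (deg -0.1) at [581.2   9.5 202. ] yaw -7.6 t 52.4 F [ 0.   0.2 -1.6] j6 99 open 12.7
(array([582.8,  19.4]), array([153.2, 145.3]), 82.6) 71893
```

View pics/w23.png

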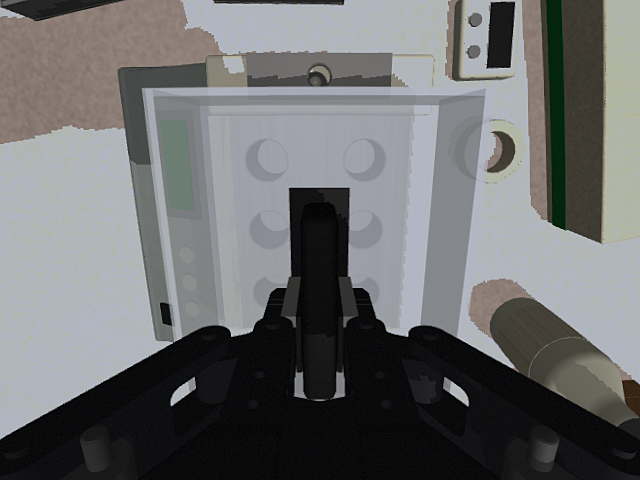

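View pics/sd23.png

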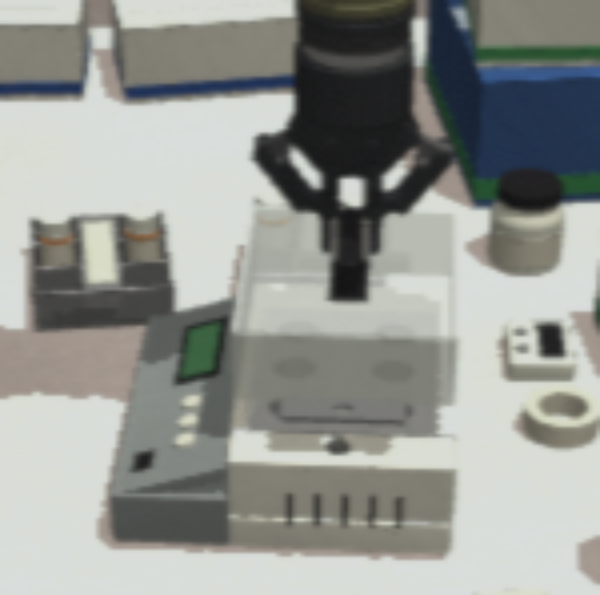

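The +y pin is visible through the lug hole at (319,75). I'll correct 1.7 mm and lower to just above the pins.

```bash
python3 -m jog '[[0,[0,-1.6,8],0],[0,[0,-1.6,14],0],[0,[0,-1.6,16],0],[0,[0,-1.6,16],0]]'>/dev/null; python3 -m jog '[[0,[0,0,0],0],[0,[0,0,0],0]]'>/dev/null;  python3 go.py 579.6 9.7 168 -7.5; python3 - <<'E'
from h import *
p,d,s=snap('wrist'); cv2.imwrite('pics/w24.png',cv2.resize(p[40:120,230:410],None,fx=4,fy=4)[:,:,::-1])
E
```

```text
shift [-0.8  0.6 16.8] spin 0.0 (deg 0.0) at [579.1  10.6 184.8] yaw -7.5 t 53.1 F [-0.9  0.7 -2.6] j6 99 open 12.6
```

View pics/w24.png

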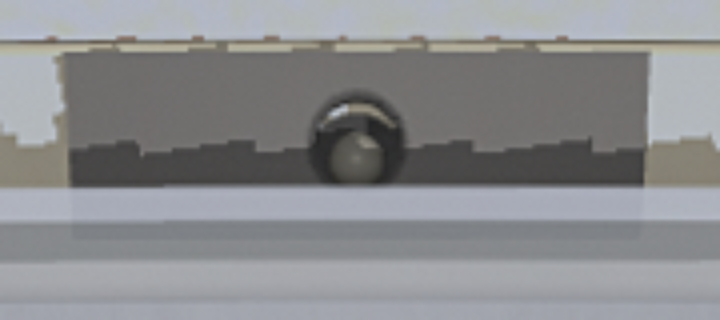

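The pin is inside the hole and centred sideways. Lowering gently.

```bash
python3 -m jog '[[0,[-0.7,0.4,3],0],[0,[-0.7,0.4,6],0],[0,[-0.7,0.4,9],0],[0,[-0.7,0.4,12],0]]'; python3 -m jog '[[0,[0,0,1.5],0],[0,[0,0,3],0],[0,[0,0,3],0]]';  python3 go.py 579.6 9.7 168 -7.5
```

```text
time: 53.55
ee_pos: [0.5791, 0.0097, 0.1722]
tcp_rot: [[0.131, 0.991, -0.0], [0.991, -0.131, -0.0], [-0.0, -0.0, -1.0]]
ft_force: [-0.1, 0.2, -2.0]
opening: 0.147
time: 53.85
ee_pos: [0.5791, 0.0098, 0.1694]
tcp_rot: [[0.131, 0.991, -0.0], [0.991, -0.131, -0.0], [-0.0, -0.0, -1.0]]
ft_force: [-0.6, 0.5, -2.7]
opening: 0.152
shift [0.  0.5 1.4] spin -0.0001 (deg -0.0) at [579.1   9.8 169.4] yaw -7.5 t 53.85 F [-0.6  0.5 -2.7] j6 98 open 13.0
```

```bash
python3 -m jog '[[0,[0,0,1],0],[0,[0,0,1],0]]'; python3 -m jog '[[0,[0,0,1],0],[0,[0,0,1],0]]'
```

```text
time: 54.05
ee_pos: [0.5794, 0.0097, 0.1688]
tcp_rot: [[0.131, 0.991, 0.0], [0.991, -0.131, -0.0], [-0.0, 0.0, -1.0]]
ft_force: [0.7, -0.6, -2.4]
opening: 0.15
time: 54.25
ee_pos: [0.5795, 0.0098, 0.1688]
tcp_rot: [[0.131, 0.991, 0.001], [0.991, -0.131, -0.0], [0.0, 0.001, -1.0]]
ft_force: [-1.2, 1.1, 6.3]
opening: 0.149
```

Contact at z .1688, exactly the grasp height on the mat plus 93 mm, so it is fully seated. Releasing.

```bash
python3 -m jog '[[15,[0,0,-0.5],0],[30,[0,0,-0.5],0],[45,[0,0,-0.5],0],[45,[0,0,-10],0],[45,[0,0,-25],0]]' >/dev/null; python3 -m jog '[[45,[0,0,-45],0],[45,[0,0,-90],0],[45,[0,0,-135],0],[45,[0,0,-160],0],[45,[0,0,-160],0]]'; python3 - <<'E'
from h import *
p,d,s=snap('wrist','w25'); P=cloud('wrist',d,s)
Pt=P.reshape(-1,3); C=p.reshape(-1,3).astype(int)
box=(Pt[:,0]>.45)&(Pt[:,0]<.72)&(abs(Pt[:,1])<.16)
for nm,m in dict(hand=box&(C.max(1)<60)&(Pt[:,2]>.182)&(Pt[:,2]<.2),hood=box&(Pt[:,2]>.15)&(Pt[:,2]<.2)).items():
    a=Pt[m]; print(nm,len(a),rect(a),np.median(a,0).round(4))
snap('scene','sc25'); snap('side','sd25')
E
```

```text
time: 55.25
ee_pos: [0.5812, 0.0098, 0.358]
tcp_rot: [[0.131, 0.991, 0.009], [0.991, -0.131, 0.0], [0.001, 0.009, -1.0]]
ft_force: [-0.7, 0.1, -0.9]
opening: 0.528
hand 1316 (array([580.,  10.]), array([79.2, 13.5]), 82.6) [0.5804 0.0126 0.189 ]
hood 25400 (array([580.1,   9. ]), array([173.9, 144.8]), 82.6) [0.5812 0.019  0.1593]
```

View pics/w25.png

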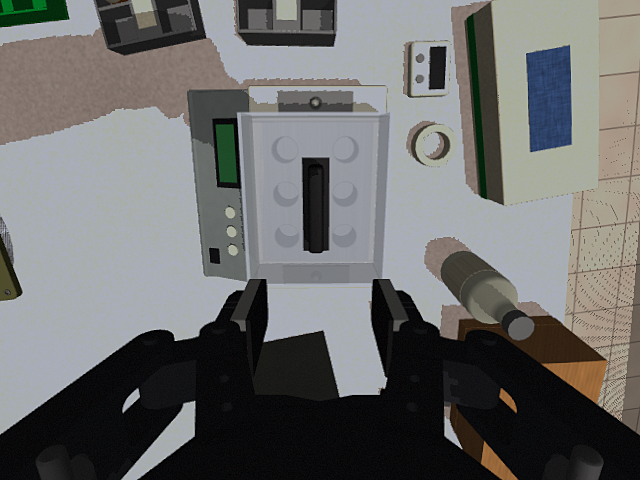

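View pics/sc25.png

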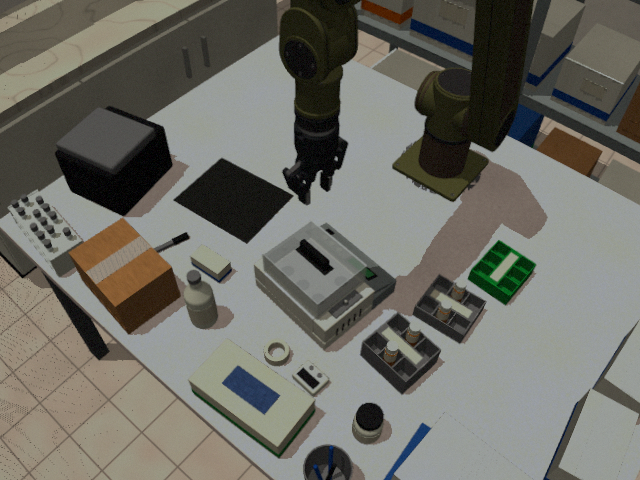

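View pics/sd25.png

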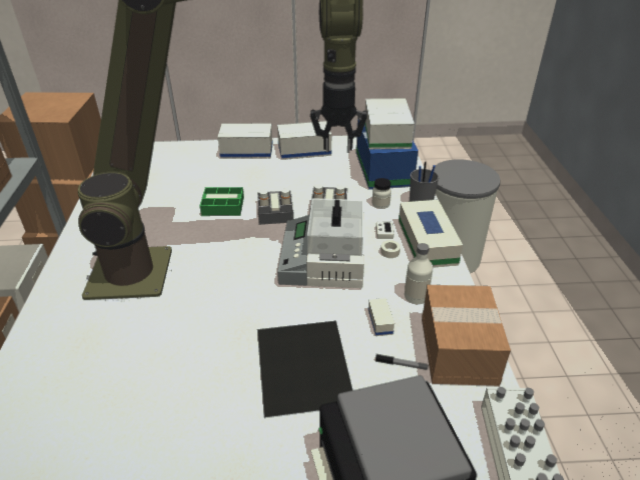

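The cover is back over its pins: hood top at z .159 and centre (580,9), the same as at the start. The vials stand in their trays, everything else is in place and the robot is clear. Handing in.

```bash
python3 -m jog '[[45,[0,0,0],0],[45,[0,0,0],0],[45,[0,0,0],0]]'; python3 -c "
from cell import order; print(order.finish_job())"
```

```text
time: 55.7
ee_pos: [0.5788, 0.0097, 0.3516]
tcp_rot: [[0.131, 0.991, -0.002], [0.991, -0.131, -0.0], [-0.0, -0.002, -1.0]]
ft_force: [-0.1, -0.2, 0.4]
opening: 0.523
the job is handed in; nothing more can be done
None
```

I finished the job and handed it in at 55.7 s, well under the 210 s limit. No check failed or disagreed in the final views.

- **Cover off:** I lifted it straight up off the pins and set it down the right way up on the mat.
- **Vials:** Four were present. The two tall ones stand in the middle cells of the deep tray and the two short ones in the middle cells of the shallow tray. Each was drawn straight up with side forces of about 1–2 N. The short vials were gripped on their caps rather than the glass, and both held.
- **Shallow tray:** It was knocked about 25 mm aside partway through. I measured it again and placed the short vials at its new position, leaving the tray where it was.
- **Cover back:** It made contact at z = 168.8 mm, the height expected for fully seated. Afterwards its centre, angle and top height matched the starting measurement to within about 1 mm and 0.3°.
- **Final views:** All six wells are empty, the vials stand upright in their cells, and the other things on the counter look undisturbed. The gripper was about 16 cm above the cover, touching nothing.

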